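# Lid the candle tins and show one to the inspection camera

## Robot

A 7-joint arm with a two-finger parallel gripper is mounted at the origin on the work surface. World frame = base frame: x ahead of the robot, y to its left, z up, the work surface at z = 0. Lengths are in m, angles in rad, forces in N, time in s.
With the tool pointing down it reaches from about 0.425 to 0.925 m from the base axis. Payload 6.8 kg.
Tool frame: the origin (TCP) lies between the finger pads; the fingertips stand 22 mm ahead of it and the grasp point (between the pads) lies 3 mm ahead of it; z points along the fingers, y is the line along which they close (so a half turn about z gives the same grasp; the last joint's range is limited). The gripper opens to 85 mm and grips with 20 to 120 N. Pads are 22 mm wide; open, the fingers measure 114 mm over their backs; the gripper's body (76 mm by 85 mm) begins 54 mm behind the grasp point. The pads swing forward as they close: fully open they stand 13 mm farther back than shut.
Start: joints at [1.2, 0.477, 0.022, 1.555, -0.011, 1.109, -0.083], TCP at [0.175, -0.652, 0.219] pointing down, gripper open.
Joint ranges: [-2.96, 2.96], [-0.34, 2.1], [-1.41, 1.46], [0.24, 2.44], [-1.37, 4.51], [0.17, 1.92], [-2.96, 2.96]. Speed limits (rad/s): [2.39, 2.39, 3.14, 3.14, 3.14, 3.14, 3.14].

## Interface

Orientations are given as a unit quaternion [w, x, y, z].
In Python, from station import bot gives the robot as it stands.
- The arm moves only by the tool servo_tool, never from a script. Its argument "motion" is a list that holds one entry, the list of rows, each a list of 5 numbers: the opening, from 0 (shut) to 1 (fully open), then the shift along the world's x, y, z each as a share of 0.04 m, from -1 to 1, then the turn about the world's z as a share of 0.12 rad, from -1 to 1. A call has 1 to 20 rows; each row shifts and turns the commanded pose from where the row before left it; what a row does not reach is not made up. A row lasts 1/10 s, in which the tool goes at most 50 mm and 8.59 degrees, less where a joint would pass 70% of its speed; a pose out of reach is approached as far as the arm can. A call with a number of a shift or a turn outside -1 to 1 is refused whole. A call with a gripper value outside its range is refused whole. The fingers move at their own pace and stop on an object; "newtons" is the grip in N (left out, the last holds). Time passes only in rows, so rows that do not move let the fingers close. It gives the time, the measured TCP pose, the force, the opening and the grip force at its end, in the units of the state.
- bot.get_obs(): the state, without advancing time (a new reading comes with each control period).
- bot.read_camera(name): name is "scene" or "top" or "wrist"; returns (picture, depth): 400x640x3 uint8, red, green, blue; 400x640 float32, m along the optical axis (not along the pixel's ray), 0 where there is no reading.
- bot.get_calibration(name): a dict with "fovy" (degrees; the focal length in pixels is half the picture's height over the tangent of half this angle, whatever the lens; pixels are square), "cx", "cy" (the principal point, pixels), "k1" (the pictures are not rectified: a ray, as slopes to the right and down, at radius r is drawn at 1 + k1 r^2 times it, then the intrinsics apply), "view" (4x4, takes a point from world to camera coordinates). Camera axes: x right, y down, z forward; pixel columns grow to the right and rows downward; lengths in m; the calibration is good to about 2 mm. A picture is of the moment at which its call begins: read the wrist's pose just before it. get_calibration takes no time and is no camera call; for the wrist camera it gives the pose at the moment of the call.
- bot.hand_in(): hands the job in; it is judged then, once.
The state is a dict: "t": time; "q": joint angles; "joint_vel": joint speeds; "joint_torque": joint torques, N m; "eef_pos": TCP position; "tool_rot": TCP orientation; "contact_force": force on the tool from outside, world axes, zero at the start; "torque": the same for the moment, N m; "gripper_width": opening from 0.0 (shut) to 1.0 (fully open); "grasp_force": force on a finger pad.
Only numpy, scipy, OpenCV 4.12 (cv2) and the standard library are available. Lean on these libraries where they do the work, as an engineer would, in place of code of your own. Each camera call takes 0.05 s, during which the arm holds its last target. There are 200 camera calls.

## Task

Close the two open candle tins where they stand, each with the lid that fits it, pressed fully home, and then pick up the wide one by its body and show its underside to the inspection camera: in the air, squarely facing the lens and centred on its line of sight, about 13 cm from it, lid still on. Finish while holding it there, still; leave the closed narrow tin standing on the table and do not tip or push around the other things.

Things in the scene. Friction and masses are not known exactly. Their poses are not given: they have to be found in the camera images.
- wide_tin: The wide open candle tin: round, black with a white paper band, straight-sided, 66 mm outer diameter, 60 mm tall, rim rolled inwards 4 mm (mouth 58 mm wide), filled with cream wax to 38 mm, about 0.17 kg. Stands upright on the table. Origin: centre of its underside; z up along its axis.
- wide_tin_rim (a point): Centre of the mouth of the wide tin, level with its rim, 60 mm above the underside.
- wide_lid: Lid of the wide tin, grey metal: plug 55 mm across, 8 mm deep (2 mm chamfer below) under a disc 62 mm across, 5 mm thick; on top a round knob 18 mm across, 22 mm tall (35 mm in all). Lies on its plug, knob up. Origin: centre of the plug's underside; z up. Closed: plug in the mouth (1.5 mm play all round), disc on the rim, not past the tin's sides; not latched. About 0.05 kg.
- wide_lid_seat (a point): Centre of the underside of the wide lid's disc, 8 mm above the plug's underside; it meets the rim point when the lid is on.
- narrow_tin: The narrow open candle tin: round, black with a white paper band, straight-sided, 48 mm outer diameter, 70 mm tall, rim rolled inwards 4 mm (mouth 40 mm wide), filled with cream wax to 45 mm, about 0.11 kg. Stands upright on the table. Origin: centre of its underside; z up along its axis.
- narrow_tin_rim (a point): Centre of the mouth of the narrow tin, level with its rim, 70 mm above the underside.
- narrow_lid: Lid of the narrow tin, grey metal: plug 37 mm across, 8 mm deep (2 mm chamfer below) under a disc 44 mm across, 5 mm thick; on top a round knob 18 mm across, 22 mm tall (35 mm in all). Lies on its plug, knob up. Origin: centre of the plug's underside; z up. Closed: plug in the mouth (1.5 mm play all round), disc on the rim, not past the tin's sides; not latched. About 0.03 kg.
- narrow_lid_seat (a point): Centre of the underside of the narrow lid's disc, 8 mm above the plug's underside; it meets the rim point when the lid is on.
- insp_cam: The fixed inspection camera on a 90 x 90 mm dark base at the far side of the table, its top about 110 mm high. Origin: centre of the base's underside; its -x axis is the horizontal direction in which the lens looks (roughly towards the robot).
- cam_head: The head of that camera (grey box, white ring light, black lens 34 mm across). Origin: centre of the lens face, 100 mm above the table. Its z axis is the line of sight: it rises at 55 degrees from the level, towards the robot's side.
- focus (a point): The point in the air 130 mm out from the lens face along the line of sight (206 mm above the table, 75 mm nearer the robot's side than the lens), where the middle of the tin's underside belongs. Axes as cam_head.
- squat_tin_a: Bystander: closed squat black tin with a flat grey lid and no knob, 51 mm diameter, 26 mm tall, origin at its underside.
- squat_tin_b: Bystander: the same as squat_tin_a, origin at its underside.
- oil_bottle: Bystander: small amber bottle, 36 mm diameter, 85 mm tall, origin at its underside.
- tape_roll: Bystander: cardboard-brown roll of tape lying flat, 64 mm diameter, 22 mm tall, origin at its underside.
- wood_block: Bystander: pale wooden block 55 x 35 x 30 mm, origin at its underside.
- dye_jar: Bystander: small closed jar, 44 mm diameter, 50 mm tall, origin at its underside.
Things that resemble listed ones, but are neither listed nor needed, are in the scene too. Leave any blue or orange look-alike of the wide_lid alone. Leave any brown or turquoise look-alike of the wide_tin alone.

How it is judged:
By the outcome, as a careful person would: the job done as asked, in the order asked, and still so for the second after the job is handed in, while the arm keeps its last pose, push and grip.
It also fails if it takes over 67 s, if anything falls off the work surface, if the arm or the gripper's body presses on something with over 40 N, if the wrist force passes 120 N, or if a joint passes its speed limit or range.

## Working session

There is one attempt and no reset: what is moved stays moved. The work goes in short steps, Python scripts to look and compute and a tool call to move; the robot and the scene stay as the last step left them, time stands still between calls to the robot, and variables do not carry over. Pictures are saved under pics/ and viewed, at most 10 in all, crops included, and the job is handed in when it is done.

Besides the shell and the picture viewer there is one more tool, called after "Request:" by a JSON object that holds its "fn" and its "kwargs". servo_tool: Moves the arm, as the interface text tells. Shift numbers are shares of 0.04 m and turn numbers shares of 0.12 rad, none past 1 either way. Its arguments: {"type":"object","properties":{"motion":{"type":"array"},"newtons":{"type":"number"}},"required":["motion"]}

```bash
mkdir -p pics; ls; cat > h.py <<'E'
import numpy as np, cv2
from station import bot
def shot(n,f=None):
    cal=bot.get_calibration(n); im,d=bot.read_camera(n)
    np.savez(f'{f or n}.npz',im=im,d=d,V=np.array(cal['view']),c=[cal['fovy'],cal['cx'],cal['cy'],cal['k1']])
    if f: cv2.imwrite(f'pics/{f}.png',im[:,:,::-1])
def load(f):
    return np.load(f'{f}.npz')
def rays(D,uv):
    fovy,cx,cy,k1=D['c']; F=200/np.tan(np.radians(fovy)/2)
    p=(np.atleast_2d(uv).astype(float)-[cx,cy])/F; s=p.copy()
    for _ in range(20): s=p/(1+k1*(s**2).sum(1,keepdims=True))
    V=D['V'];R=V[:3,:3]; o=-R.T@V[:3,3]
    return o,np.c_[s,np.ones(len(s))]@R
def onplane(D,uv,z):
    o,r=rays(D,uv); return o+r*((z-o[2])/r[:,2])[:,None]
def cloud(D):
    v,u=np.mgrid[:400,:640]; o,r=rays(D,np.c_[u.ravel(),v.ravel()])
    P=o+r*D['d'].reshape(-1,1); P[D['d'].ravel()==0]=np.nan
    return P.reshape(400,640,3)
E
python3 - <<'E'
from h import *
s=bot.get_obs(); print({k:np.round(v,3) for k,v in s.items()})
shot('top','top0'); shot('scene','scene0')
for n in('top0','scene0'):
    D=load(n); print(D['c'],D['V'].round(3).tolist())
E
```

```text
pics
{'t': np.float64(0.0), 'q': array([ 1.2  ,  0.478,  0.022,  1.556, -0.011,  1.109, -0.083]), 'joint_vel': array([-0.001, -0.   ,  0.001,  0.001, -0.   ,  0.   ,  0.001]), 'joint_torque': array([-0.0000e+00, -5.9646e+01,  1.6070e+00, -2.8119e+01,  1.2000e-02,
        9.0000e-03, -0.0000e+00]), 'eef_pos': array([ 0.175, -0.651,  0.218]), 'tool_rot': array([-0.001,  0.991,  0.131, -0.   ]), 'contact_force': array([ 0.251, -0.689,  1.035]), 'torque': array([ 0.017,  0.014, -0.009]), 'grasp_force': np.float64(0.0), 'gripper_width': np.float64(1.001)}
[ 5.78234377e+01  3.19328013e+02  2.01481088e+02 -8.33197473e-02] [[-0.003, -0.999, -0.042, 0.048], [-0.988, 0.009, -0.157, 0.609], [0.157, 0.041, -0.987, 0.879], [0.0, 0.0, 0.0, 1.0]]
[4.67413058e+01 3.16741993e+02 2.00076418e+02 2.78898339e-02] [[0.543, 0.84, 0.02, -0.367], [0.533, -0.326, -0.78, -0.206], [-0.649, 0.434, -0.625, 1.806], [0.0, 0.0, 0.0, 1.0]]
```

View pics/top0.png

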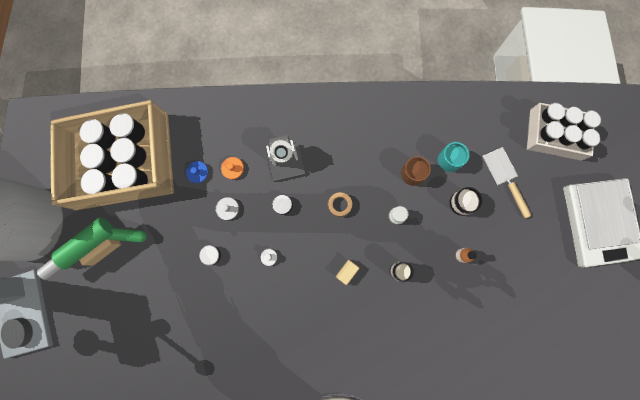

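View pics/scene0.png

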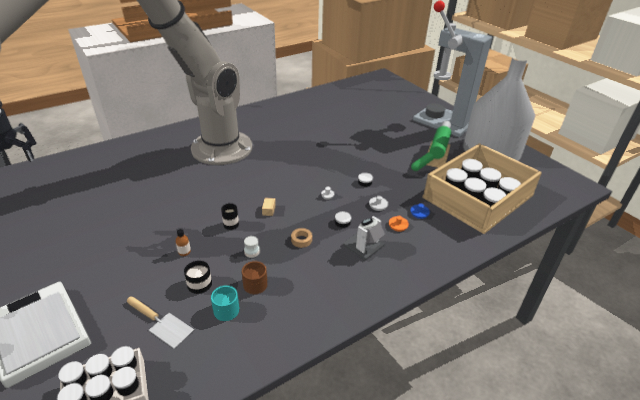

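The top view shows the wide tin at (466,201), the narrow tin at (401,271), the wide lid at (227,209), the narrow lid at (269,257) and the inspection camera at (282,152). The scene view matches this. Next I measure their positions.

```bash
python3 - <<'E'
from h import *
D=load('top0'); P=cloud(D); im=D['im']
print('table z', np.nanmedian(P[300:330,300:400,2]), np.nanmedian(P[230:240,300:330,2]))
W={'wtin':(466,201,.060),'ntin':(401,271,.070),'wlid':(227,209,.013),'nlid':(269,257,.013),'sqA':(282,204,.026),'sqB':(209,255,.026),'jar':(399,214,.05),'bottle':(466,255,.085),'block':(348,272,.03),'tape':(340,204,.022),'cam':(282,152,.1)}
for n,(u,v,h) in W.items():
    r=26
    S=P[v-r:v+r,u-r:u+r].reshape(-1,3); z=S[:,2]
    m=(z>0.007)&(np.abs(z)<.2); Q=S[m]
    # top layer: points near max height
    hi=np.nanpercentile(Q[:,2],98)
    T=Q[np.abs(Q[:,2]-h)<.006]
    c,rad=cv2.minEnclosingCircle(T[:,:2].astype(np.float32)) if len(T) else ((0,0),0)
    K=Q[Q[:,2]>h+.012]
    print(n,'hi',hi.round(3),'n',len(T),'circ',np.round(c,4),'d',round(2*rad,4),'med',np.median(T,0).round(4), 'knob',len(K),(K.mean(0).round(4) if len(K) else ''))
E
```

```text
table z 0.0008916471119105873 0.0009156926426250322
wtin hi 0.063 n 157 circ [ 0.6102 -0.3339] d 0.0675 med [ 0.6091 -0.3321  0.0606] knob 0 
ntin hi 0.073 n 99 circ [ 0.4319 -0.1595] d 0.0482 med [ 0.4312 -0.1604  0.0707] knob 0 
wlid hi 0.038 n 347 circ [0.6111 0.2808] d 0.1005 med [0.5969 0.2928 0.0138] knob 43 [0.5991 0.2953 0.0352]
nlid hi 0.038 n 175 circ [0.4509 0.1618] d 0.0949 med [0.469  0.1777 0.0139] knob 41 [0.4689 0.1792 0.0358]
sqA hi 0.03 n 289 circ [0.6075 0.1441] d 0.0509 med [0.6072 0.1438 0.027 ] knob 0 
sqB hi 0.03 n 288 circ [0.4753 0.3369] d 0.0521 med [0.4737 0.3356 0.0268] knob 0 
jar hi 0.054 n 186 circ [ 0.5767 -0.1592] d 0.0397 med [ 0.5754 -0.1595  0.0508] knob 0 
bottle hi 0.088 n 56 circ [ 0.4713 -0.3245] d 0.0201 med [ 0.4713 -0.3234  0.0857] knob 0 
block hi 0.034 n 302 circ [ 0.4299 -0.0257] d 0.0628 med [ 0.4307 -0.0249  0.0308] knob 0 
tape hi 0.026 n 279 circ [ 0.6075 -0.0088] d 0.0639 med [ 0.607  -0.0086  0.0229] knob 0 
cam hi 0.109 n 295 circ [0.7385 0.1405] d 0.0727 med [0.7358 0.1374 0.0995] knob 3 [0.7465 0.1434 0.1127]
```

Request:
{"fn": "servo_tool", "kwargs": {"motion": [[[1,0.7,0.75,0,0],[1,0.7,0.75,0,0],[1,0.7,0.75,0,0],[1,0.7,0.75,0,0],[1,0.7,0.75,0,0],[1,0.7,0.75,0,0],[1,0.7,0.75,0,0],[1,0.7,0.75,0,0],[1,0.7,0.75,0,0],[1,0.6,0.75,0,0],[1,0.0,1,0,0],[1,0,1,0,0],[1,0,1,0,0],[1,0,1,0,0],[1,0,1,0,0],[1,0,1,0,0],[1,0,1,0,0],[1,0,1,0,0],[1,0,1,0,0],[1,0,1,0,0]]]}}

```text
t: 2.1
eef_pos: [0.4508, 0.0496, 0.2186]
tool_rot: [0.0, 0.991, 0.131, -0.0]
contact_force: [0.3, 0.2, -0.7]
gripper_width: 0.998
grasp_force: 0.0
```

Request:
{"fn": "servo_tool", "kwargs": {"motion": [[[1,0.2,0.8,0,0],[1,0.2,0.8,0,0],[1,0.1,0.8,0,0],[1,0,0.8,0,0],[1,0,0,0,0]]]}}

```text
t: 2.6
eef_pos: [0.4705, 0.1812, 0.2187]
tool_rot: [-0.001, 0.991, 0.134, 0.0]
contact_force: [-0.3, -0.5, -0.2]
gripper_width: 0.997
grasp_force: 0.0
```

```bash
python3 - <<'E'
from h import *
print(bot.get_obs()['eef_pos']); shot('wrist','w1')
E
```

```text
[0.47047723 0.18118356 0.21871115]
```

View pics/w1.png

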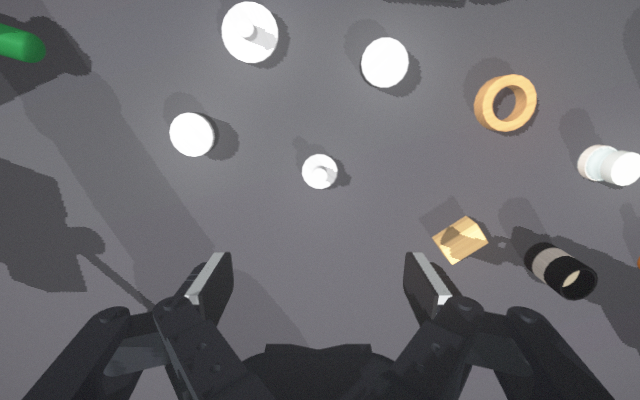

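The wrist view shows the narrow lid at (320,172), the wide lid at (250,32) and squat tins at (192,134) and (385,62). The narrow tin is at (560,270). I'll fit circles to these.

```bash
cat >> h.py <<'E'
def blobs(D,zlo,zhi,minn=40):
    """connected patches of cloud between heights: centroid pixels, fitted circle centre/diameter in world"""
    P=cloud(D); m=((P[...,2]>zlo)&(P[...,2]<zhi)).astype(np.uint8)
    n,L,S,C=cv2.connectedComponentsWithStats(m,connectivity=8); out=[]
    for i in range(1,n):
        if S[i,4]<minn: continue
        Q=P[L==i]; c,r=cv2.minEnclosingCircle(Q[:,:2].astype(np.float32))
        out.append((C[i].round(0),S[i,4],np.round(c,4),round(2*r,4),Q.mean(0).round(4)))
    return out
E
python3 - <<'E'
from h import *
D=load('w1')
for a,b in((.008,.02),(.030,.04)):
    print(a,b)
    for o in blobs(D,a,b):
        if o[3]<.11: print(*o)
# disc boundary of lids, by bright mask, ray onto disc-top plane
hsv=cv2.cvtColor(D['im'],cv2.COLOR_RGB2HSV)
m=((hsv[...,1]<60)&(hsv[...,2]>130)).astype(np.uint8)
for c in cv2.findContours(m,cv2.RETR_EXTERNAL,cv2.CHAIN_APPROX_NONE)[0]:
    if cv2.contourArea(c)<400: continue
    W=onplane(D,c[:,0,:],.0135); 
    cc,r=cv2.minEnclosingCircle(W[:,:2].astype(np.float32)); e=cv2.fitEllipse(W[:,:2].astype(np.float32)*1000)
    print('mask',c[:,0].mean(0).round(),np.round(cc,4),2*r,np.round(e[0],1),np.round(e[1],1))
E
```

```text
0.008 0.02
[250.  32.] 2385 [0.5998 0.2954] 0.0624 [0.5998 0.2945 0.0127]
[484. 103.] 290 [0.6047 0.    ] 0.0619 [0.6004 0.0159 0.0142]
[518. 102.] 259 [ 0.6087 -0.0098] 0.0425 [ 0.6126 -0.0231  0.0144]
[210. 130.] 127 [0.4777 0.3282] 0.0473 [0.4844 0.3184 0.0132]
[588. 160.] 322 [ 0.5763 -0.1566] 0.0438 [ 0.5751 -0.143   0.0142]
[318. 170.] 744 [0.4691 0.1802] 0.0438 [0.4707 0.1805 0.0129]
[452. 229.] 221 [ 0.4396 -0.0143] 0.0548 [ 0.442  -0.0115  0.0142]
[537. 254.] 235 [ 0.4332 -0.1578] 0.0478 [ 0.438 -0.142  0.014]
0.03 0.04
[244.  28.] 275 [0.5995 0.2956] 0.0184 [0.5992 0.295  0.0345]
[28. 46.] 426 [0.5259 0.5287] 0.0394 [0.5248 0.5188 0.0357]
[605. 164.] 179 [ 0.5753 -0.1537] 0.0375 [ 0.5754 -0.1443  0.036 ]
[318. 175.] 179 [0.4694 0.1801] 0.0178 [0.4697 0.1803 0.0346]
[477. 237.] 85 [ 0.4468 -0.0384] 0.0259 [ 0.4453 -0.037   0.0305]
[458. 248.] 88 [ 0.4231 -0.0235] 0.0328 [ 0.4237 -0.0198  0.0305]
[547. 262.] 251 [ 0.4325 -0.1577] 0.0484 [ 0.4376 -0.1414  0.0349]
mask [433. 278.] [ 0.3626 -0.0102] 0.09999431669712067 [360.1 -21.2] [ 19.5 117.2]
mask [203. 278.] [0.28   0.2906] 0.09959915280342102 [275.  297.6] [ 19.1 109.5]
mask [548. 261.] [ 0.4292 -0.1701] 0.054737817496061325 [ 430.2 -167.5] [46.9 49.2]
mask [619. 169.] [ 0.5646 -0.1841] 0.11452838778495789 [ 577.7 -186.7] [ 62.5 112.3]
mask [302. 117.] [0.5377 0.2365] 0.37041419744491577 [520.7 225.1] [238.5 317.7]
```

Request:
{"fn": "servo_tool", "kwargs": {"motion": [[[0.5,-0.025,-0.025,-0.9,0],[0.5,0,0,-0.9,0],[0.5,0,0,-0.9,0],[0.5,0,0,-0.9,0],[0.5,0,0,-0.6,0],[0.4,0,0,-0.24,0],[0,0,0,0,0],[0,0,0,0,0],[0,0,0,0,0],[0,0,0,0,0],[0,0,0,0,0],[0,0,0,0,0]]], "newtons": 30}}

```text
t: 3.85
eef_pos: [0.4706, 0.1752, 0.0415]
tool_rot: [-0.0, 0.991, 0.131, 0.0]
contact_force: [0.3, 0.1, 0.3]
gripper_width: -0.002
grasp_force: 0.0
```

```bash
python3 - <<'E'
from h import *
print(bot.get_obs()['eef_pos']); shot('wrist','w2'); print(bot.get_obs()['eef_pos'],bot.get_obs()['contact_force'])
D=load('w2')
for a,b in((.008,.02),(.030,.04)):
    for o in blobs(D,a,b):
        if o[3]<.11: print(*o)
E
```

```text
[0.47064565 0.17520222 0.04154199]
[0.47056955 0.17520559 0.04143501] [0.09005293 0.68351799 0.05167403]
[169.   8.] 1175 [0.5797 0.29  ] 0.0447 [0.5754 0.2881 0.0125]
[401.  43.] 413 [0.5984 0.151 ] 0.0442 [0.5912 0.1583 0.0132]
[621. 103.] 1563 [0.6014 0.0037] 0.0582 [0.5973 0.0167 0.014 ]
[102. 153.] 899 [0.4766 0.3326] 0.0496 [0.4843 0.3188 0.0138]
[309. 218.] 2084 [0.4697 0.1799] 0.0442 [0.4752 0.1816 0.0129]
[542. 319.] 1105 [ 0.4338 -0.0204] 0.0596 [ 0.4411 -0.0114  0.0142]
[307. 236.] 454 [0.4696 0.1803] 0.0181 [0.4725 0.1817 0.0344]
[585. 327.] 107 [ 0.4507 -0.0312] 0.0234 [ 0.4519 -0.0283  0.0304]
[567. 336.] 57 [ 0.4417 -0.0188] 0.0117 [ 0.4419 -0.0185  0.0303]
[585. 338.] 59 [ 0.4417 -0.0342] 0.0141 [ 0.4432 -0.0334  0.0304]
[554. 343.] 61 [ 0.4329 -0.0138] 0.017 [ 0.4339 -0.0127  0.0304]
[534. 353.] 42 [ 0.4222 -0.0018] 0.0119 [ 0.4216 -0.0022  0.0303]
[556. 358.] 42 [ 0.4207 -0.0211] 0.0142 [ 0.4216 -0.0219  0.0303]
[549. 361.] 43 [ 0.4168 -0.0163] 0.013 [ 0.4176 -0.0173  0.0304]
```

View pics/w2.png

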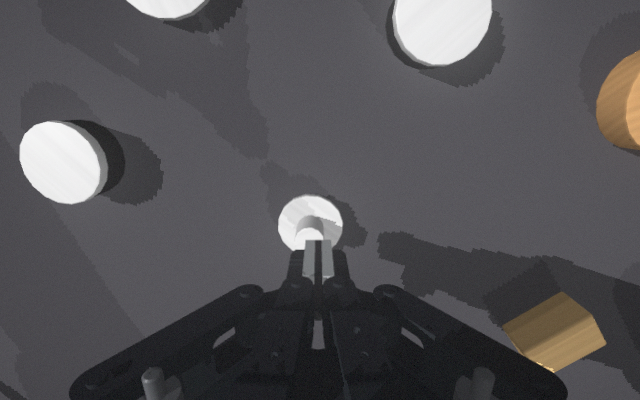

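```bash
python3 - <<'E'
from h import *
D=load('w2');P=cloud(D);V=D['V']
print('cam',(-V[:3,:3].T@V[:3,3]).round(4)); print(V[:3,:3].round(3))
for v in range(222,300,6): print(v,[P[v,u].round(4).tolist() for u in(308,318,328)])
E
```

```text
cam [0.5467 0.1951 0.1966]
[[ 0.259 -0.966  0.   ]
 [-0.921 -0.247  0.302]
 [-0.292 -0.079 -0.953]]
222 [[0.4777, 0.1828, 0.0256], [0.4778, 0.1764, 0.022], [0.4758, 0.169, 0.0125]]
228 [[0.4777, 0.1825, 0.035], [0.478, 0.1765, 0.0318], [0.4718, 0.1678, 0.0129]]
234 [[0.4737, 0.1815, 0.0343], [0.4754, 0.1758, 0.0348], [0.4676, 0.1667, 0.0129]]
240 [[0.4702, 0.1806, 0.035], [0.4716, 0.1748, 0.0347], [0.4635, 0.1655, 0.0135]]
246 [[0.4813, 0.1825, 0.0652], [0.4824, 0.1777, 0.0647], [0.4832, 0.1728, 0.0638]]
252 [[0.481, 0.1822, 0.0708], [0.4824, 0.1777, 0.071], [0.4833, 0.173, 0.0703]]
258 [[0.4815, 0.1821, 0.0772], [0.4824, 0.1777, 0.0767], [0.4838, 0.1734, 0.0773]]
264 [[0.4813, 0.1819, 0.0821], [0.4827, 0.1778, 0.0827], [0.4839, 0.1736, 0.0828]]
270 [[0.4823, 0.182, 0.0886], [0.4826, 0.1778, 0.0873], [0.4834, 0.1736, 0.0868]]
276 [[0.482, 0.1818, 0.0926], [0.4826, 0.1778, 0.0919], [0.4834, 0.1738, 0.0914]]
282 [[0.4825, 0.1817, 0.0975], [0.4794, 0.1769, 0.0911], [0.4844, 0.1742, 0.0974]]
288 [[0.4829, 0.1817, 0.1021], [0.4764, 0.1761, 0.0908], [0.484, 0.1742, 0.1008]]
294 [[0.4826, 0.1815, 0.1053], [0.4743, 0.1755, 0.0918], [0.4846, 0.1746, 0.1054]]
```

The lid hasn't moved, still at (0.4696, 0.180). The shut fingertips show at (318,245), which works out to z≈0.062. That is about 20 mm above the reported TCP height, where I expected 22 mm below it, so they closed above the knob. I'll go by the picture, open, descend further and close again.

Request:
{"fn": "servo_tool", "kwargs": {"motion": [[[0.5,0,0.125,0,0],[0.5,-0.025,0,0,0],[0.5,0,0,0,0],[0.5,0,0,-0.35,0],[0.5,0,0,-0.35,0],[0.5,0,0,-0.35,0],[0.5,0,0,0,0]]]}}

```text
t: 4.6
eef_pos: [0.4684, 0.1817, -0.0029]
tool_rot: [-0.001, 0.991, 0.132, -0.001]
contact_force: [-0.0, 0.5, 0.1]
gripper_width: 0.499
grasp_force: 0.4
```

```bash
python3 - <<'E'
from h import *
s=bot.get_obs();print(s['eef_pos'],s['gripper_width'],s['contact_force']); shot('wrist','w3')
D=load('w3');P=cloud(D);V=D['V']
print('cam',(-V[:3,:3].T@V[:3,3]).round(4))
E
```

```text
[ 0.46841916  0.18171842 -0.00288767] 0.49907045869751016 [-0.04407641  0.51529782  0.11553929]
cam [0.5448 0.2015 0.152 ]
```

View pics/w3.png

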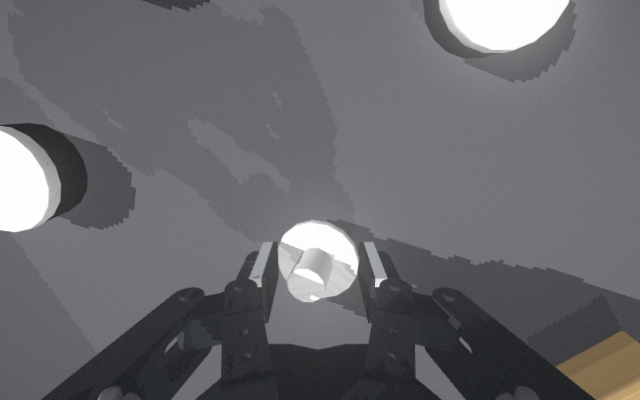

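The fingers now straddle the knob at (315,265) with no contact, so the reported TCP height does read about 43 mm low. I'll close, lift and check.

Request:
{"fn": "servo_tool", "kwargs": {"motion": [[[0,0,0,0,0],[0,0,0,0,0],[0,0,0,0,0],[0,0,0,0,0],[0,0,0,0,0],[0,0,0,0.5,0],[0,0,0,1,0],[0,0,0,1,0],[0,0,0,0.5,0]]], "newtons": 40}}

```text
t: 5.55
eef_pos: [0.4705, 0.1802, 0.1216]
tool_rot: [-0.0, 0.991, 0.131, 0.001]
contact_force: [0.1, 0.7, -0.3]
gripper_width: 0.374
grasp_force: 48.9
```

```bash
python3 - <<'E'
from h import *
s=bot.get_obs();print(s['eef_pos'],s['gripper_width'],s['contact_force']); shot('wrist','w4')
D=load('w4');P=cloud(D)
for v in range(200,330,8): print(v,[P[v,u].round(3).tolist() for u in(300,318,336)])
E
```

```text
[0.47046412 0.18020928 0.12156727] 0.37352887121144435 [ 0.07111804  0.67807366 -0.27166464]
200 [[0.456, 0.194, 0.001], [0.46, 0.177, 0.001], [0.464, 0.159, -0.001]]
208 [[0.447, 0.192, -0.001], [0.452, 0.174, -0.001], [0.457, 0.157, 0.0]]
216 [[0.439, 0.19, -0.0], [0.444, 0.172, 0.0], [0.448, 0.155, -0.001]]
224 [[0.487, 0.194, 0.135], [0.491, 0.185, 0.138], [0.44, 0.152, -0.0]]
232 [[0.483, 0.193, 0.136], [0.487, 0.184, 0.139], [0.489, 0.175, 0.138]]
240 [[0.479, 0.191, 0.136], [0.482, 0.183, 0.138], [0.486, 0.174, 0.141]]
248 [[0.476, 0.191, 0.14], [0.478, 0.182, 0.138], [0.481, 0.173, 0.14]]
256 [[0.478, 0.19, 0.15], [0.477, 0.181, 0.145], [0.476, 0.171, 0.138]]
264 [[0.477, 0.19, 0.158], [0.475, 0.181, 0.15], [0.472, 0.17, 0.14]]
272 [[0.474, 0.189, 0.159], [0.474, 0.181, 0.155], [0.467, 0.169, 0.139]]
280 [[0.47, 0.188, 0.159], [0.472, 0.18, 0.158], [0.463, 0.168, 0.14]]
288 [[0.467, 0.187, 0.16], [0.455, 0.175, 0.139], [0.368, 0.132, 0.0]]
296 [[0.462, 0.186, 0.159], [0.353, 0.148, -0.0], [0.359, 0.129, 0.0]]
304 [[0.338, 0.164, -0.0], [0.343, 0.145, -0.0], [0.348, 0.126, -0.0]]
312 [[0.327, 0.162, -0.0], [0.333, 0.142, -0.0], [0.337, 0.123, -0.001]]
320 [[0.318, 0.159, 0.001], [0.322, 0.14, 0.0], [0.326, 0.12, -0.001]]
328 [[0.306, 0.157, 0.0], [0.312, 0.137, 0.0], [0.316, 0.117, -0.001]]
```

```bash
cat >> h.py <<'E'
def held(D,eef,dia,kdia=.018):
    """held lid: plane of disc top, disc centre and knob centre relative to eef"""
    P=cloud(D); d=P-eef
    m=(np.hypot(d[...,0],d[...,1])<.045)&(d[...,2]>.005)&(d[...,2]<.03)
    Q=P[m]; 
    for _ in range(6):
        A=np.c_[Q[:,:2]-eef[:2],np.ones(len(Q))]; k=np.linalg.lstsq(A,Q[:,2],rcond=None)[0]
        A=np.c_[P[m][:,:2]-eef[:2],np.ones(m.sum())]; e=P[m][:,2]-A@k; s=max(.0015,np.median(abs(e)))
        Q=P[m][abs(e)<s]
    c,r=cv2.minEnclosingCircle(Q[:,:2].astype(np.float32))
    print('disc slope xy',k[:2].round(3),'z-eef',(k[2]-eef[2]).round(4),'circ-eef',(np.array(c)-eef[:2]).round(4),'d',round(2*r,4),len(Q))
E
python3 - <<'E'
from h import *
D=load('w4'); held(D,np.array([.4705,.1802,.1216]),.044)
D=load('top0');shot('top','top1')
D=load('top1'); P=cloud(D)
for a,b in((.130,.142),(.147,.165)):
  for o in blobs(D,a,b,20):
    if o[3]<.11: print(*o)
E
```

```text
disc slope xy [ 0.033 -0.176] z-eef 0.0164 circ-eef [ 0.0063 -0.0003] d 0.0546 2617
```

```bash
python3 - <<'E'
from h import *
D=load('w4');P=cloud(D)
z=P[...,2]; print(np.round(z[216:312:6,270:366:6]*1000).astype(object).__array__().astype(int))
cv2.imwrite('pics/w4c.png',cv2.resize(D['im'][180:330,220:420,::-1],None,fx=3,fy=3))
E
```

```text
Traceback (most recent call last):
ValueError: cannot convert float NaN to integer
```

```bash
python3 - <<'E'
from h import *
D=load('w4');P=cloud(D)
z=np.nan_to_num(P[...,2]); print(np.round(z[216:312:6,270:366:6]*1000).astype(int))
cv2.imwrite('pics/w4c.png',cv2.resize(D['im'][180:330,220:420,::-1],None,fx=3,fy=3))
E
```

```text
[[  0  -1   0   1   1   0   0   0   0   0  -1  -1   0   0   0   0]
 [ -1   1   1   0 134 136 138 136 137   1  -1   0   1   0  -1   0]
 [ -1   0   0 135 135 137 135 137 139 138 138   0   0   0  -1  -2]
 [ -1 132 135 135 135 136 137 138 138 138 139 141   0   0   0   1]
 [  1 134 135 136 135 136 136 137 138 138 139 141 140   0   0   0]
 [  0 146 145 136 137 136 139 137 138 139 139 140 140 135 145 145]
 [151 152 152 135 140 146 147 145 142 138 139 139 141 140 151 153]
 [157 158 157 136 151 152 151 150 147 140 139 140 141 141 157 157]
 [162 162 158 154 158 158 157 155 150 142 139 140 140 140 161 162]
 [168 167 159 158 158 159 159 158 155 139 140 141 141 141 163 168]
 [171 171 160 158 159 159 160 160 157 138 139 140 140 140 164 171]
 [179 172 161 159 158 159 159 160 158 139 138 140 139   0 163 172]
 [181 172 161 158 158 160 159 160 139 139 140   0  -1   0 165 172]
 [184 172 162   1 158 160 160   0  -1  -1   0   1  -1   0 166 172]
 [189 173 162   0   0  -1  -1   0   0   0   0   0   1   0 166 173]
 [192 174 167   0  -1   0   0   0  -1   1   0   0   1  -1 168 172]]
```

View pics/w4c.png

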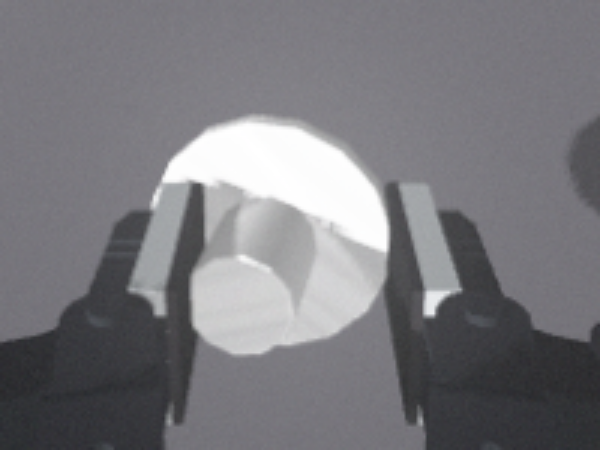

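The crop shows a bad grip. The left pad is on the knob and the right pad is on the disc edge, so the lid hangs tilted about 8°. I'll set it back down and regrip a little higher.

Request:
{"fn": "servo_tool", "kwargs": {"motion": [[[0.374,0,0,-1,0],[0.374,0,0,-1,0],[0.374,0,0,-0.8,0],[0.374,0,0,-0.2,0],[0.374,0,0,0,0],[0.6,0,0,0,0],[0.6,0,0,0,0],[0.6,0,0,0.2,0],[0.6,0,0,0,0]]]}}

```text
t: 6.55
eef_pos: [0.4696, 0.1803, 0.0076]
tool_rot: [-0.0, 0.991, 0.131, 0.0]
contact_force: [0.2, 0.4, 0.3]
gripper_width: 0.599
grasp_force: 0.0
```

```bash
python3 - <<'E'
from h import *
s=bot.get_obs();print(s['eef_pos'],s['gripper_width'],s['contact_force']); shot('wrist','w5')
D=load('w5');P=cloud(D)
for a,b in((.009,.0165),(.031,.038)):
    for o in blobs(D,a,b,60):
        if o[3]<.11 and abs(o[0][0]-320)<80: print(*o)
z=np.nan_to_num(P[...,2]); print(np.round(z[220:330:6,260:380:6]*1000).astype(int))
E
```

```text
[0.46964107 0.1802643  0.0075866 ] 0.599279398143053 [0.2024017  0.35742298 0.32326939]
[316. 246.] 2893 [0.4669 0.1804] 0.0441 [0.4723 0.1817 0.0127]
[257. 259.] 275 [0.4635 0.2082] 0.0239 [0.4687 0.2099 0.0347]
[378. 259.] 270 [0.479  0.1518] 0.0236 [0.4842 0.1531 0.0346]
[315. 273.] 951 [0.4675 0.1803] 0.0185 [0.4682 0.1807 0.0344]
[[ 1  0 -1  0 -1  1  1 10 12 12 12 12  0 -1  0  1  0 -1  0  0]
 [-1  0 -1 -1  0  0 14 13 13 13 13 12 13 14 -1  1  0  1  0  0]
 [ 0  0  1  0 12 13 12 13 13 13 14 12 13 13 13 -1  0 -1 -1 -1]
 [-1  0 -1  1 13 13 13 13 14 13 13 12 12 12 14  9  0 -1  0 -1]
 [29 29 -1 11 13 13 13 13 14 16 16 13 12 12 13 12  1  0 27 30]
 [36 29  0 13 13 13 13 17 22 23 22 19 13 12 12 13 -1  0 27 35]
 [42 31 -1 12 13 13 12 24 29 30 29 27 12 12 14 13  0  0 28 40]
 [46 32 -1  0 12 13 13 30 35 34 35 34 12 13 12 13 -1  1 28 43]
 [48 33 -1  0 12 12 12 35 35 35 34 34 29 12 12  0  0  0 30 45]
 [49 34  1 -2  0 12 13 34 34 35 35 35  0 13 13  1  0 -1 30 44]
 [49 36  0 -1 -2  0 13 35 34 34 36 34 13 13  0  0 -1  1 33 46]
 [50 37  0  0  0  0 -1  0 34 35 36 35  0 -1  0  0  0  1 33 47]
 [52 38 -1  0 -1  0  0  0  0 -1  0 -1  0  1 -1  0  0 -1  0 47]
 [52 -1  0  0  0 -1  0 -1 -2 -1  0 -1  0 -1  0 -1  0 -1  1 48]
 [53 -1  0  0 -1  0  0  0  0 -1  0 -1 -1  1  0  0 -1  0  0 49]
 [54  0  0  0  1 -1  0  0  0  0  1 -1  0  0  0 -1 -1 -1  0 -1]
 [ 0 -1  0  0  0  1  0 -1  0  1  0  0 -1  0  0  0  0  0  0 -1]
 [ 0 -1  0  0 -1 -1  0  0  0 -1  0 -1  0 -1 -1  0  0 -1  0  0]
 [-1 -1 -1  0  0  0  0  0 -1 -1  0  0 -1  0  0  0 -1  0  0  0]]
```

```bash
python3 - <<'E'
from h import *
for f in('w3','w5'):
    D=load(f);P=cloud(D); V=D['V']; print(f,(-V[:3,:3].T@V[:3,3]).round(4))
    z=np.nan_to_num(P[...,2]); print('table',np.median(z[340:390,300:340]))
    for o in blobs(D,.031,.038,60):
        if o[3]<.11: print(*o)
D=load('w3');P=cloud(D)
z=np.nan_to_num(P[...,2]); print(np.round(z[226:320:6,240:400:6]*1000).astype(int))
E
```

```text
w3 [0.5448 0.2015 0.152 ]
table 0.0903152020361998
[267. 270.] 220 [0.4639 0.2045] 0.0234 [0.4693 0.2051 0.0345]
[369. 271.] 231 [0.4763 0.1585] 0.0234 [0.4812 0.1607 0.0346]
[305. 280.] 1009 [0.4684 0.1864] 0.0195 [0.47   0.1875 0.036 ]
[247. 268.] 97 [0.4681 0.2142] 0.0052 [0.4681 0.2142 0.0346]
[389. 268.] 92 [0.485 0.152] 0.0055 [0.4849 0.1521 0.0347]
w5 [0.5457 0.2001 0.1626]
table 0.10094341533227963
[257. 259.] 275 [0.4635 0.2082] 0.0239 [0.4687 0.2099 0.0347]
[378. 259.] 270 [0.479  0.1518] 0.0236 [0.4842 0.1531 0.0346]
[315. 273.] 951 [0.4675 0.1803] 0.0185 [0.4682 0.1807 0.0344]
[[ 0 -1  0  1  0  0  0  0  0 11 14 15 16 16 17 16  0  0  0 -1 -1  0  0  0
   0 -1 -1]
 [ 1  0 -1  0  0  0  0  0 13 12 15 15 15 15 16 17 18 17  0 -1  0 -1 -1  0
  -1 -1 -1]
 [ 0  0 -1  2 -1  0  0 13 13 13 15 15 15 16 15 17 18 18 16  0 -1 -1 -1  1
  -1  0 -1]
 [ 0 -1  0  0 19 18 15 11 13 14 14 15 15 16 17 18 18 19 20 16 18 19 19 -1
   0  0  0]
 [-1  0  0  0 25 26 15 11 13 13 14 17 18 19 16 17 17 18 19 19 17 25 25  0
  -1  0 -1]
 [ 0  1 24 30 31 31 16 12 13 14 21 26 26 26 23 18 18 19 19 19 18 31 31 31

[... 172 characters left out ...]
  35 35  0]
 [40 40 46 47 46 36 19 12 12 35 36 37 39 37 34 17 18 18 19 20 22 37 46 46
  46 39 39]
 [54 52 52 49 49 37 19 -1 36 36 37 38 38 38 37 17 18 19 20  0 23 39 49 49
  52 52 54]
 [58 57 55 50 48 40  0  0 36 37 37 37 39 38 38 18 18 19 18  0 22 40 48 49
  56 57 58]
 [60 60 59 59 48 41 -1  0  0 36 37 37 39 38 16 17 18 -1  0 -1 -1 41 49 59
  59 60 60]
 [62 63  0 64 50 41  0  0 -1  0 36 38 39 38 -1  0  0  0 -1  0  0 42 49 62
  63 63 63]
 [67 67 67 66 49 42 -1 -1 -1  0  0  1  1  0 -1 -1  0  0  0 -1 -1 42 49 65
  66 66 66]
 [70 70 76 75 49 43 -1 -1  0  0  0 -1  1  0  0  0  0 -1  0  0 -1 42 49 75
  75 69 70]
 [79 79 78 79 49  0  0 -1  1  0  1  1 -1  0  0  0  0  0  0 -1 -1  0 49 78
  77 78 78]]
```

Request:
{"fn": "servo_tool", "kwargs": {"motion": [[[0.35,-0.05,0,0,0],[0.35,0,0,0,0],[0.35,0,0,-0.12,0],[0,0,0,0,0],[0,0,0,0,0],[0,0,0,0,0],[0,0,0,0,0],[0,0,0,1,0],[0,0,0,1,0],[0,0,0,1,0],[0,0,0,0,0],[0,0,0,0,0]]], "newtons": 40}}

```text
t: 7.8
eef_pos: [0.4679, 0.1801, 0.123]
tool_rot: [-0.0, 0.991, 0.131, 0.001]
contact_force: [-0.5, -0.2, -0.4]
gripper_width: 0.197
grasp_force: 39.1
```

```bash
python3 - <<'E'
from h import *
s=bot.get_obs();print(s['eef_pos'],s['gripper_width'],s['contact_force']); shot('wrist','w6')
D=load('w6');P=cloud(D)
z=np.nan_to_num(P[...,2]); print(np.round(z[216:320:6,260:380:6]*1000).astype(int))
E
```

```text
[0.46789369 0.18014283 0.1230223 ] 0.19720525232304875 [-0.5483758  -0.16837382 -0.357761  ]
[[ -1   0   0   0  -1  -1   0   0  -2   0   0   0   0   0  -1   0   0   1
    0   0]
 [  0   0  -1   1  -1  -1 131 135 134 135 134 133 134 130   0  -1   0   0
    0  -1]
 [  1   0   0   0   0 132 133 133 134 135 134   0 133 134 133   1   0   0
   -1  -2]
 [  0   0   0   0 133 134 134 135 134 134 134 134 133 134 135 133   0   0
    0  -1]
 [ -1   0   0   0 134 138 139 134 134 134 134 134 134 138 139 134   0   0
    0  -1]
 [  1   0  -1   0 134 146 145 136 137 139 140 137 134 146 146 135 134   1
   -1  -1]
 [ -1  -1   0 145 146 152 152 137 145 146 147 146 139 153 153 146 146   1
    0   1]
 [ -1   1 153 152 151 158 159 143 151 152 154 150 146 159 158 159 152 151
    0  -1]
 [  0  -1 157 158 164 165 164 151 156 156 156 156 153 164 164 163 157 157
   -1  -1]
 [  0   0 161 163 169 170 168 156 156 156 157 156 156 169 169 169 162 162
    0   1]
 [ -1  -1 175 176 175 173 173 157 156 156 155 156 156 173 173 173 175 174
  167  -2]
 [  0 179 182 182 179 179 173 156 157 155 156 156 155 172 173 179 181 181
  179 179]
 [182 183 184 182 183 183 172   0 156 156 156 157  -1 172 181 183 182 182
  184 182]
 [187 187 186 187 187 187 172  -1   0   1   0   0  -1 172 184 187 187   0
  187 187]
 [190 191 190 190 190 190 173   0   0  -1  -1  -1  -1 173 182 189 191 191
  190 190]
 [193 192 193 194 192 192 173   0   0   0   0   1   0 174 182 193 193 193
  194 193]
 [202 203 202 203 203 192 173   1  -1   0   1  -2   1 173 182 203 202 203
  203 203]
 [206 206 205 205 205 195 172   0  -1  -1   0  -1   0 173 182 206 205 205
  205 206]]
```

Request:
{"fn": "servo_tool", "kwargs": {"motion": [[[0,-0.13,-0.9,0,0],[0,-0.13,-0.9,0,0],[0,-0.13,-0.9,0,0],[0,-0.13,-0.9,0,0],[0,-0.13,-0.9,0,0],[0,-0.13,-0.9,0,0],[0,-0.1,-0.7,0,0],[0,0,0,0,0],[0,0,0,0,0]]]}}

```text
t: 8.75
eef_pos: [0.4311, -0.064, 0.1211]
tool_rot: [-0.0, 0.991, 0.13, -0.001]
contact_force: [0.2, 0.6, 0.2]
gripper_width: 0.197
grasp_force: 39.2
```

```bash
python3 - <<'E'
from h import *
s=bot.get_obs();e=s['eef_pos'];print(e,s['gripper_width'],s['contact_force']); shot('wrist','w7')
D=load('w7')
for a,b in((.065,.076),(.04,.06),(.02,.04),(e[2]+.005,e[2]+.0145),(e[2]+.03,e[2]+.036)):
    print(round(a,3)); 
    for o in blobs(D,a,b,60):
        if o[3]<.07: print(*o)
E
```

```text
[ 0.43109709 -0.06400617  0.1210692 ] 0.19685525949648766 [0.16183302 0.59470747 0.21483574]
0.065
[437. 241.] 1132 [ 0.4324 -0.1599] 0.0491 [ 0.4333 -0.1595  0.0689]
[634. 247.] 216 [ 0.4697 -0.3231] 0.0165 [ 0.4693 -0.3189  0.0698]
0.04
[499.  51.] 2890 [ 0.5767 -0.1603] 0.0416 [ 0.5758 -0.1582  0.0492]
[415. 216.] 599 [ 0.4341 -0.1579] 0.0478 [ 0.4428 -0.1439  0.0498]
[610. 234.] 1218 [ 0.4704 -0.3237] 0.037 [ 0.4719 -0.3142  0.0511]
[435. 240.] 1556 [ 0.4293 -0.1649] 0.0409 [ 0.4266 -0.1694  0.0477]
0.02
[466.  59.] 747 [ 0.576  -0.1594] 0.0425 [ 0.5697 -0.1471  0.0272]
[275. 186.] 2531 [ 0.4303 -0.0252] 0.0636 [ 0.4322 -0.0256  0.0295]
[408. 208.] 484 [ 0.4356 -0.1554] 0.047 [ 0.4433 -0.1438  0.0304]
[588. 223.] 775 [ 0.4709 -0.3237] 0.0369 [ 0.4728 -0.3115  0.0304]
0.126
[317. 233.] 1639 [ 0.4364 -0.0633] 0.0428 [ 0.4441 -0.061   0.132 ]
0.151
[315. 274.] 1150 [ 0.4339 -0.0604] 0.0291 [ 0.4332 -0.063   0.1539]
[342. 255.] 98 [ 0.4453 -0.0726] 0.0072 [ 0.446  -0.0724  0.1541]
[277. 263.] 83 [ 0.4344 -0.0442] 0.0063 [ 0.4344 -0.0443  0.1541]
[358. 263.] 87 [ 0.4441 -0.0805] 0.0063 [ 0.4441 -0.0805  0.1543]
```

```bash
cat >> h.py <<'E'
from scipy.optimize import least_squares
def rimfit(D,z,R,near,tol=.006,win=.06):
    """outer circle of radius R at height z: convex hull of the depth patch, robust fixed-radius fit"""
    P=cloud(D); m=(abs(P[...,2]-z)<tol)&(np.hypot(P[...,0]-near[0],P[...,1]-near[1])<win)
    v,u=np.nonzero(m); H=cv2.convexHull(np.c_[u,v].astype(np.int32))[:,0]
    # outermost pixels per direction
    C=np.array([u.mean(),v.mean()]); a=np.arctan2(v-C[1],u-C[0]); k=((a+np.pi)/(2*np.pi)*72).astype(int)
    r=np.hypot(u-C[0],v-C[1]); pts=[]
    for i in range(73):
        s=np.nonzero(k==i)[0]
        if len(s): j=s[r[s].argmax()]; pts.append((u[j],v[j]))
    W=onplane(D,np.array(pts),z)[:,:2]
    f=lambda c: np.hypot(*(W-c).T)-R
    s=least_squares(f,W.mean(0),loss='cauchy',f_scale=.001)
    e=abs(f(s.x)); return s.x.round(4),(e<.002).sum(),len(e)
E
python3 - <<'E'
from h import *
D=load('w7'); e=np.array([.4311,-.0640,.1211])
print('tin',rimfit(D,.070,.024,(.4324,-.1599),.004))
for zz in (.131,.132,.133): print('disc',rimfit(D,zz,.022,(.434,-.0633),.003,.035))
print('knobtop',rimfit(D,.154,.009,(.4315,-.0635),.003,.012))
D=load('top1'); print('tin top',rimfit(D,.070,.024,(.4324,-.1599),.004))
print('widetin top',rimfit(D,.060,.033,(.610,-.334),.004))
E
```

```text
tin (array([ 0.4331, -0.159 ]), np.int64(72), 72)
disc (array([ 0.4314, -0.0644]), np.int64(46), 72)
disc (array([ 0.4316, -0.0644]), np.int64(46), 72)
disc (array([ 0.4316, -0.0643]), np.int64(46), 72)
knobtop (array([ 0.4325, -0.0641]), np.int64(64), 72)
tin top (array([ 0.4336, -0.1596]), np.int64(43), 64)
widetin top (array([ 0.6094, -0.3338]), np.int64(65), 72)
```

Request:
{"fn": "servo_tool", "kwargs": {"motion": [[[0,0.04,-0.8,0,0],[0,0,-0.8,0,0],[0,0,-0.77,0,0],[0,0,0,-0.5,0],[0,0,0,-0.5,0],[0,0,0,-0.1,0],[0,0,0,0,0],[0,0,0,-0.07,0],[0,0,0,-0.07,0],[0,0,0,-0.07,0],[0,0,0,0,0]]]}}

```text
t: 9.9
eef_pos: [0.4338, -0.1587, 0.0699]
tool_rot: [0.0, 0.991, 0.131, 0.0]
contact_force: [-0.8, 0.4, -0.5]
gripper_width: 0.191
grasp_force: 39.2
```

Request:
{"fn": "servo_tool", "kwargs": {"motion": [[[0,0,0,-0.05,0],[0,0,0,-0.05,0],[0,0,0,-0.05,0],[0,0,0,0,0]]]}}

```text
t: 10.3
eef_pos: [0.4336, -0.1588, 0.0638]
tool_rot: [0.0, 0.991, 0.131, -0.0]
contact_force: [-0.9, -0.4, 1.2]
gripper_width: 0.192
grasp_force: 39.4
```

Pressing a little further shows whether it has bottomed on the rim.

Request:
{"fn": "servo_tool", "kwargs": {"motion": [[[0,0,0,-0.025,0],[0,0,0,-0.025,0],[0,0,0,-0.025,0],[0,0,0,0,0]]]}}

```text
t: 10.7
eef_pos: [0.435, -0.159, 0.0636]
tool_rot: [0.001, 0.991, 0.131, 0.001]
contact_force: [-8.8, 1.9, 35.8]
gripper_width: 0.19
grasp_force: 42.9
```

Request:
{"fn": "servo_tool", "kwargs": {"motion": [[[0,0,0,0.06,0],[0.5,0,0,0,0],[0.5,0,0,0,0],[0.5,0,0,0.5,0],[0.5,0,0,1,0],[0.5,0,0.5,0.5,0],[0.5,0,0.6,0,0],[0.5,0,0,0,0],[0.5,0,0,0,0]]]}}

```text
t: 11.6
eef_pos: [0.4335, -0.1145, 0.1429]
tool_rot: [-0.0, 0.991, 0.132, -0.0]
contact_force: [0.3, -1.0, -0.7]
gripper_width: 0.498
grasp_force: 0.0
```

```bash
python3 - <<'E'
from h import *
s=bot.get_obs();e=s['eef_pos'];print(e,s['gripper_width'],s['contact_force']); shot('wrist','w8')
D=load('w8');P=cloud(D)
print('disc',rimfit(D,.075,.022,(.433,-.159),.003,.04)); print('knob',rimfit(D,.097,.009,(.433,-.159),.003,.03))
m=(np.hypot(P[...,0]-.433,P[...,1]+.159)<.021)&(abs(P[...,2]-.075)<.005)
Q=P[m];A=np.c_[Q[:,:2]-[.433,-.159],np.ones(len(Q))];print(np.linalg.lstsq(A,Q[:,2],rcond=None)[0].round(4),np.median(Q[:,2]))
m=(np.hypot(P[...,0]-.433,P[...,1]+.159)<.026)&(abs(P[...,2]-.06)<.006);Q=P[m];print('tin side',cv2.minEnclosingCircle(Q[:,:2].astype(np.float32)))
E
```

```text
[ 0.43353569 -0.11451746  0.14294499] 0.49776639694206093 [ 0.33661283 -0.96107104 -0.67205809]
disc (array([ 0.4332, -0.1592]), np.int64(66), 70)
knob (array([ 0.4338, -0.159 ]), np.int64(71), 72)
[-0.0001 -0.0042  0.0749] 0.07482212085615364
tin side ((0.4371224641799927, -0.15588045120239258), 0.02319170907139778)
```

Request:
{"fn": "servo_tool", "kwargs": {"motion": [[[0.4,0.38,0.93,0,0],[0.4,0.38,0.93,0,0],[0.4,0.38,0.93,0,0],[0.4,0.38,0.93,0,0],[0.4,0.38,0.93,0,0],[0.4,0.38,0.93,0,0],[0.4,0.38,0.93,0,0],[0.4,0.38,0.93,0,0],[0.4,0.38,0.93,0,0],[0.4,0.38,0.93,0,0],[0.35,0.35,0.93,-0.5,0],[0.35,0,0,-0.5,0],[0.35,0,0,0,0],[0.35,0,0,0,0]]]}}

```text
t: 13.05
eef_pos: [0.5999, 0.2925, 0.1022]
tool_rot: [0.001, 0.991, 0.13, -0.001]
contact_force: [0.3, -0.7, 0.2]
gripper_width: 0.354
grasp_force: 0.0
```

```bash
python3 - <<'E'
from h import *
s=bot.get_obs();e=s['eef_pos'];print(e,s['gripper_width'],s['contact_force']); shot('wrist','w9')
D=load('w9')
print('disc',rimfit(D,.013,.031,(.5997,.2953),.003,.05)); print('knob',rimfit(D,.035,.009,(.5997,.2953),.003,.02))
E
```

```text
[0.59985264 0.29253809 0.10223035] 0.3539284022161311 [ 0.26998923 -0.70505786  0.20056997]
disc (array([0.5998, 0.2961]), np.int64(72), 72)
knob (array([0.6001, 0.296 ]), np.int64(71), 71)
```

Shift y by +3.5 mm, go down to z≈0.003 and grip.

Request:
{"fn": "servo_tool", "kwargs": {"motion": [[[0.35,0,0.09,-0.9,0],[0.35,0,0,-0.9,0],[0.35,0,0,-0.5,0],[0.35,0,0,-0.18,0],[0.35,0,0,0,0],[0,0,0,0,0],[0,0,0,0,0],[0,0,0,0,0],[0,0,0,0,0],[0,0,0,1,0],[0,0,0,1,0],[0,0,0,1,0],[0,0,0,0.2,0],[0,0,0,0,0]]], "newtons": 40}}

```text
t: 14.5
eef_pos: [0.6009, 0.2989, 0.1346]
tool_rot: [-0.001, 0.991, 0.131, 0.002]
contact_force: [-0.5, -0.6, -0.9]
gripper_width: 0.19
grasp_force: 39.1
```

```bash
python3 - <<'E'
from h import *
s=bot.get_obs();e=s['eef_pos'];print(e,s['gripper_width'],s['contact_force']); shot('wrist','w10')
D=load('w10');P=cloud(D)
m=(np.hypot(P[...,0]-e[0],P[...,1]-e[1])<.031)&(abs(P[...,2]-e[2]-.011)<.006)
Q=P[m];A=np.c_[Q[:,:2]-e[:2],np.ones(len(Q))];k=np.linalg.lstsq(A,Q[:,2],rcond=None)[0];print('disc plane',k.round(4))
print('disc-eef',rimfit(D,k[2],.031,e,.003,.045)[0]-e[:2])
E
```

```text
[0.60085728 0.29891895 0.13456557] 0.1899243755292883 [-0.48370185 -0.57867152 -0.87277254]
disc plane [-0.0049 -0.0014  0.1417]
disc-eef [-0.00125728 -0.00071895]
```

Request:
{"fn": "servo_tool", "kwargs": {"motion": [[[0,0,-1,0,0],[0,0,-1,0,0],[0,0,-1,0,0],[0,0,-1,0,0],[0,0,-1,0,0],[0,0,-1,0,0],[0,0,-1,0,0],[0,0,-1,0,0],[0,0,-1,0,0],[0,0,-1,0,0],[0,0,-1,0,0],[0,0.1,-1,0,0],[0,0.1,-1,0,0],[0,0,0,0,0],[0,0,0,0,0]]]}}

```text
t: 16.05
eef_pos: [0.6061, -0.2229, 0.1297]
tool_rot: [-0.001, 0.992, 0.13, -0.002]
contact_force: [-0.1, 0.6, -0.5]
gripper_width: 0.189
grasp_force: 39.2
```

```bash
python3 - <<'E'
from h import *
s=bot.get_obs();e=s['eef_pos'];print(e,s['gripper_width'],s['contact_force']); shot('wrist','w11')
D=load('w11');P=cloud(D)
m=(np.hypot(P[...,0]-e[0],P[...,1]-e[1])<.031)&(abs(P[...,2]-e[2]-.009)<.006)
k=np.median(P[m][:,2]); print('disc z',k,'disc',rimfit(D,k,.031,e,.003,.045))
print('tin',rimfit(D,.060,.033,(.6094,-.3338),.004,.05))
for o in blobs(D,.054,.066,100): 
  if o[3]<.1: print(*o)
E
```

```text
[ 0.60613733 -0.22285283  0.12974159] 0.18949393796338698 [-0.07829783  0.56151716 -0.46862922]
disc z 0.13644243459277003 disc (array([ 0.6049, -0.2235]), np.int64(60), 72)
tin (array([ 0.6098, -0.3339]), np.int64(72), 72)
[479.  76.] 2010 [ 0.7294 -0.3098] 0.0675 [ 0.7305 -0.3097  0.059 ]
[329.  89.] 1689 [ 0.6915 -0.2078] 0.0663 [ 0.6936 -0.2081  0.0594]
[447. 233.] 1370 [ 0.6091 -0.3349] 0.067 [ 0.6104 -0.334   0.0588]
```

Request:
{"fn": "servo_tool", "kwargs": {"motion": [[[0,0.04,-0.9,0,0],[0,0.04,-0.9,0,0],[0,0.04,-0.96,0,0],[0,0,0,-0.5,0],[0,0,0,-0.5,0],[0,0,0,-0.37,0],[0,0,0,0,0],[0,0,0,-0.07,0],[0,0,0,-0.07,0],[0,0,0,-0.07,0],[0,0,0,-0.07,0],[0,0,0,0,0]]]}}

```text
t: 17.3
eef_pos: [0.6124, -0.3323, 0.0659]
tool_rot: [-0.0, 0.991, 0.131, -0.0]
contact_force: [-0.0, 0.1, -0.5]
gripper_width: 0.189
grasp_force: 39.3
```

Request:
{"fn": "servo_tool", "kwargs": {"motion": [[[0,0,0,-0.05,0],[0,0,0,-0.05,0],[0,0,0,-0.05,0],[0,0,0,-0.03,0],[0,0,0,0,0]]]}}

```text
t: 17.8
eef_pos: [0.6122, -0.3324, 0.0585]
tool_rot: [-0.0, 0.991, 0.131, -0.0]
contact_force: [-0.1, -1.0, -0.5]
gripper_width: 0.189
grasp_force: 39.2
```

Request:
{"fn": "servo_tool", "kwargs": {"motion": [[[0,0,0,-0.025,0],[0,0,0,-0.025,0],[0,0,0,-0.02,0],[0,0,0,0,0]]]}}

```text
t: 18.2
eef_pos: [0.6126, -0.3328, 0.0581]
tool_rot: [0.001, 0.991, 0.131, 0.0]
contact_force: [-6.0, 0.4, 12.0]
gripper_width: 0.187
grasp_force: 40.5
```

Request:
{"fn": "servo_tool", "kwargs": {"motion": [[[0,0,0,-0.02,0],[0,0,0,0,0],[0,0,0,0.06,0],[0.5,0,0,0,0],[0.5,0,0,0,0],[0.5,0,0,0.5,0],[0.5,0,0,1,0],[0.8,0,0.5,0.5,0],[0.8,0,0.6,0,0],[1,0,0,0,0],[1,0,0,0,0]]]}}

```text
t: 19.3
eef_pos: [0.6126, -0.2876, 0.1373]
tool_rot: [-0.0, 0.991, 0.132, -0.0]
contact_force: [-0.8, -0.5, 0.1]
gripper_width: 1.001
grasp_force: 0.0
```

```bash
python3 - <<'E'
from h import *
s=bot.get_obs();e=s['eef_pos'];print(e,s['gripper_width'],s['contact_force']); shot('wrist','w12')
D=load('w12');P=cloud(D)
c=(.610,-.334)
print('disc',rimfit(D,.065,.031,c,.003,.05)); print('knob',rimfit(D,.087,.009,c,.003,.03))
m=(np.hypot(P[...,0]-c[0],P[...,1]-c[1])<.030)&(abs(P[...,2]-.065)<.005)
Q=P[m];A=np.c_[Q[:,:2]-c,np.ones(len(Q))];print(np.linalg.lstsq(A,Q[:,2],rcond=None)[0].round(4))
# inspection camera from the fixed views
shot('top','top2')
P=cloud(load('top2'));
for f in('top2','scene0'):
    P=cloud(load(f)); m=(abs(P[...,0]-.745)<.07)&(abs(P[...,1]-.14)<.07)&(P[...,2]>.006)
    v,u=np.nonzero(m); print(f,u.min(),u.max(),v.min(),v.max())
    im=load(f)['im'];cv2.imwrite(f'pics/cam_{f}.png',cv2.resize(im[v.min()-8:v.max()+8,u.min()-8:u.max()+8,::-1],None,fx=6,fy=6,interpolation=cv2.INTER_CUBIC))
a=cv2.imread('pics/cam_top2.png');b=cv2.imread('pics/cam_scene0.png')
h=max(a.shape[0],b.shape[0]);pad=lambda i:cv2.copyMakeBorder(i,0,h-i.shape[0],0,0,0)
cv2.imwrite('pics/cams.png',np.hstack([pad(a),pad(b)])); print(h,a.shape,b.shape)
E
```

```text
[ 0.61257366 -0.28757115  0.13728073] 1.0009714346219791 [-0.81382164 -0.53020037  0.14661717]
disc (array([ 0.6113, -0.3329]), np.int64(72), 72)
knob (array([ 0.6116, -0.3328]), np.int64(72), 72)
[0.004  0.0032 0.0648]
top2 266 310 134 180
scene0 343 384 217 259
372 (372, 360, 3) (348, 342, 3)
```

View pics/cams.png

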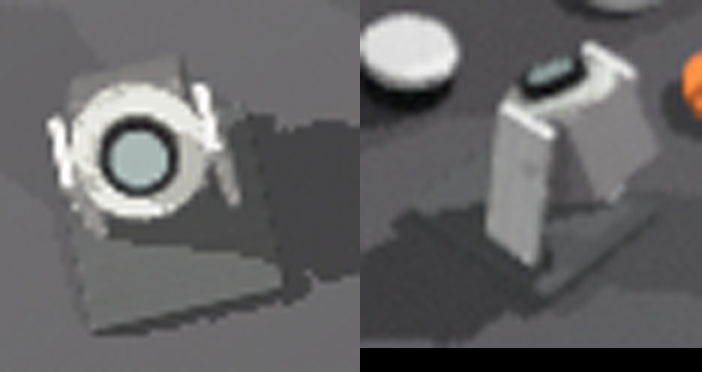

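```bash
python3 - <<'E'
from h import *
P=cloud(load('top2')); np.set_printoptions(linewidth=220)
z=np.nan_to_num(P[...,2]); print(np.round(z[130:184:3,262:316:3]*1000).astype(int))
D=load('top2')
for zz in(.012,.02): 
  m=(abs(P[...,0]-.745)<.07)&(abs(P[...,1]-.14)<.07)&(P[...,2]>.005)&(P[...,2]<.03)
Q=P[m]; print(len(Q),np.percentile(Q[:,2],[5,25,50,75,95]).round(4), cv2.minAreaRect((Q[:,:2]*1000).astype(np.float32)))
E
```

```text
[[  0   2   3   3   4   0   2   2   5   1   2   3   1  -1  -1  -1   2  -2]
 [  3   0  -2   1   0  -2   1   0   2  -1   0   1  -1   0  -1  -1  -2   2]
 [  2   1   1   1   1   1   1  72  79   2   1   3  -1   1   2   3  -1   1]
 [  1   2  -1  73  84  90  97  98 102  63   0   1   2   4   0   2   2  -1]
 [  3   1  -1  99 113 106 108 106 106  97  98   0  -2   5   1  -6   0   2]
 [  2   0   2 106 109 104 108 105 103  98 100  12  14   1   1   1   1   2]
 [  4   0  97 104 102 110 109 107 105  95  99  35  12  -1   2   2   3   2]
 [ -2   2  98  99 100 106 101 103  98  91  91  75  11   1   0   2   2   3]
 [  0  -1  98  93  90   0  98  96   0  87  76  66  13   4  -4  -1   1   0]
 [  2   3  11  86  87  96  98  91  84  83  12  43  12  15   3   4   2  -1]
 [  4   1   0  65  78  84  79  79  80  11  16  13  16  11  -1  -1  -1   0]
 [  0   1   3  13  34  11  12  13  19  13  14  12  10  17   1   1  -2  -1]
 [  0   0   3  12  11  12  14  15  11  12  14  12  13  13  -1   0   3   1]
 [  4   0   2  15  14  14  11  10  12  14  11  15  13  13  13   3   1   0]
 [  2   1   3  12  11  12  13  10  13  16  16  14  10  12  15   1   2   0]
 [  5   1   1   1  10  12  12  16  14  13  14  14  12   4  -1  -4   0  -1]
 [  0   2   0   0  14  13  13  11   9   2   0   0   1   1   2   1   3  -1]
 [ -1   0   1   1   8   5   2   0   2   3   4   0   2   1  -2   1  -2   1]]
690 [0.0097 0.0117 0.0128 0.0141 0.0164] ((740.4454345703125, 135.8258514404297), (126.9338607788086, 133.74481201171875), 86.6888656616211)
```

```bash
python3 - <<'E'
from h import *
D=load('top2')
c=onplane(D,np.array([[273.3,181.3],[305.2,174.3],[303,145.7]]),.012)
l=onplane(D,np.array([[281,152.7]]),.1)[0]
print(c.round(4).tolist(),'lens',l.round(4))
e=c[1]-c[0]; print('front len',np.linalg.norm(e),'side len',np.linalg.norm(c[2]-c[1]),'yaw of +x axis',np.degrees(np.arctan2(e[0],-e[1])), np.degrees(np.arctan2(*(c[2]-c[1])[[1,0]])))
# refine: base plate mask from depth 8..18 mm
P=cloud(D); m=((abs(P[...,0]-.745)<.08)&(abs(P[...,1]-.14)<.08)&(P[...,2]>.007)&(P[...,2]<.019)).astype(np.uint8)
m=cv2.morphologyEx(m,cv2.MORPH_OPEN,np.ones((2,2)))
n,L,S,C=cv2.connectedComponentsWithStats(m); i=1+S[1:,4].argmax(); Q=P[L==i]; print(S[i])
# front edge: per column lowest row
v,u=np.nonzero(L==i); pts=[(uu,v[u==uu].max()+.5) for uu in np.unique(u)]
W=onplane(D,np.array(pts),.012); 
for p,w in zip(pts,W): print(p,w.round(3)[:2],end=' ')
# lens face plane from depth
m=(np.hypot(P[...,0]-l[0],P[...,1]-l[1])<.024)&(P[...,2]>.078)&(P[...,2]<.125);Q=P[m]
A=np.c_[Q[:,:2]-l[:2],np.ones(len(Q))];k=np.linalg.lstsq(A,Q[:,2],rcond=None)[0]; print('\nface plane',k, 'tilt',np.degrees(np.arctan(np.hypot(*k[:2]))),'dir',np.degrees(np.arctan2(k[1],k[0])))
# ring ellipse -> centre
h=cv2.cvtColor(D['im'],cv2.COLOR_RGB2HSV)
E
```

```text
[[0.672, 0.1706, 0.012], [0.6902, 0.084, 0.012], [0.7709, 0.0904, 0.012]] lens [0.7253 0.1375 0.1   ]
front len 0.08850786765930231 side len 0.08088921294483704 yaw of +x axis 11.911163439698075 4.533543563848377
[270 144  36  38 657]
(np.int64(270), np.float64(163.5)) [0.722 0.181] (np.int64(271), np.float64(168.5)) [0.708 0.178] (np.int64(272), np.float64(173.5)) [0.694 0.175] (np.int64(273), np.float64(178.5)) [0.68  0.172] (np.int64(274), np.float64(181.5)) [0.671 0.169] (np.int64(275), np.float64(181.5)) [0.671 0.166] (np.int64(276), np.float64(181.5)) [0.671 0.163] (np.int64(277), np.float64(181.5)) [0.671 0.16 ] (np.int64(278), np.float64(181.5)) [0.671 0.158] (np.int64(279), np.float64(181.5)) [0.671 0.155] (np.int64(280), np.float64(180.5)) [0.674 0.152] (np.int64(281), np.float64(180.5)) [0.674 0.15 ] (np.int64(282), np.float64(180.5)) [0.674 0.147] (np.int64(283), np.float64(180.5)) [0.674 0.144] (np.int64(284), np.float64(180.5)) [0.674 0.141] (np.int64(285), np.float64(179.5)) [0.677 0.139] (np.int64(286), np.float64(179.5)) [0.676 0.136] (np.int64(287), np.float64(179.5
[... 291 characters left out ...]
8.5)) [0.679 0.117] (np.int64(294), np.float64(177.5)) [0.682 0.114] (np.int64(295), np.float64(177.5)) [0.682 0.112] (np.int64(296), np.float64(177.5)) [0.682 0.109] (np.int64(297), np.float64(176.5)) [0.684 0.106] (np.int64(298), np.float64(176.5)) [0.684 0.103] (np.int64(299), np.float64(176.5)) [0.684 0.101] (np.int64(300), np.float64(176.5)) [0.684 0.098] (np.int64(301), np.float64(176.5)) [0.684 0.095] (np.int64(302), np.float64(175.5)) [0.687 0.093] (np.int64(303), np.float64(175.5)) [0.687 0.09 ] (np.int64(304), np.float64(175.5)) [0.687 0.087] (np.int64(305), np.float64(175.5)) [0.687 0.085] 
face plane [0.70549063 0.17089059 0.09523677] tilt 35.97563402379991 dir 13.616451526347504
```

The crops show a 12 mm base plate with its front clear of the head, turned about 11.8°, with the lens centre near (0.725, 0.1375, 0.1). Both lids are on: disc tops read 75 mm and 65 mm, both level.

The tool only moves pointing down, so the tin has to tilt inside the grip. I'll do that by pushing its lower edge against the fixed base plate. First I grip the wide tin.

Request:
{"fn": "servo_tool", "kwargs": {"motion": [[[1,0,-0.6,0,-0.47],[1,-0.03,-0.53,0,0],[1,0,0,-0.4,0],[1,0,0,-0.8,0],[1,0,0,-0.8,0],[1,0,0,-0.7,0],[1,0,0,-0.4,0],[1,0,0,-0.25,0],[1,0,0,0,0]]]}}

```text
t: 20.3
eef_pos: [0.6115, -0.334, 0.0034]
tool_rot: [0.0, 0.995, 0.103, -0.0]
contact_force: [-0.6, -0.4, 0.5]
gripper_width: 1.001
grasp_force: 0.0
```

```bash
python3 - <<'E'
from h import *
s=bot.get_obs();e=s['eef_pos'];print(e,s['q'].round(2),s['contact_force'])
shot('wrist','w13'); D=load('w13');c=(.6113,-.3329)
print('disc',rimfit(D,.065,.031,c,.003,.05)); print('knob',rimfit(D,.087,.009,c,.003,.03))
P=cloud(D);z=np.nan_to_num(P[...,2]);np.set_printoptions(linewidth=250); print(np.round(z[200:350:10,180:470:10]*1000).astype(int))
E
```

```text
[ 0.6115146  -0.33401623  0.00336954] [ 0.62  0.77 -0.31  1.62  0.3   0.81 -1.18] [-0.64839012 -0.37130117  0.49341797]
disc (array([ 0.6123, -0.3335]), np.int64(44), 71)
knob (array([ 0.6177, -0.3406]), np.int64(34), 56)
[[ 0 -1  0 -1 -1  0 -1  0  0  0 -1 -1  8  9 11  9  4  0  0  0  0  1  0  0  0  0  0  0  0]
 [-1 -1 -1 -1  0  0  0  0  0  0  7 20 25 27 26 26 21 12 -1 -1 -1 -1  0 -1  1  0  0  0  0]
 [-1  0  0  0 -1 -1 -1  0  0 11 27 35 38 39 39 38 34 30 17  1 -1  0 -1 -1 -1  0  0  0  0]
 [ 1 -1 -1  0  0 -1  0  0  0 34 41 45 48 50 50 48 46 42 36 -1  0 -1  0  0  0 -1  0  0 -1]
 [ 0  0 -1  0  0 -1  0  0 35 47 52 56 58 59 60 58 55 54 48 39  0 -1  0  0 -1 -1 -1  1  0]
 [ 0  0  0  0  0  0  0  0 50 58 62 63 64 64 66 64 64 61 59 52  0  0  0 -1  0  0 -1  0 -1]
 [ 0  0  0 41 40 32 -1 41 60 65 64 63 65 65 65 65 65 64 64 59 51  1  0 37 41 -1 -1  1  0]
 [ 0  0 42 51 46 33  0 59 64 64 65 65 65 64 65 65 65 65 65 65 59 -1  0 38 48 51 42  0  0]
 [ 1 50 56 57 46 35  0 65 65 65 64 65 65 65 65 65 65 65 65 65 65 60  0 39 51 56 56 51  0]
 [57 63 63 57 48 35 60 65 66 64 64 65 65 65 64 64 65 64 65 65 65 64 -1 41 53 63 64 57  0]
 [71 71 67 59 50  0 65 64 66 65 64 65 65 65 65 65 66 64 64 65 66 65  0 43 55 64 67 71 72]
 [76 76 65 60 51 -1 64 65 65 65 66 65 67 69 69 67 63 65 65 65 65 65  1  0 56 65 75 76 77]
 [81 80 81 87 -1 -1 65 65 64 65 64 65 72 74 75 73 65 65 64 65 65 65  0  0 57 86 81 81 81]
 [85 91 91 91  0 -1 65 65 65 65 65 64 78 79 79 78 64 65 65 65 64 65 -1 -1 90 91 91 91 86]
 [95 94 95 95 95 -1  0 65 65 65 65 76 83 84 84 83 77 65 65 65 65  0  0 94 94 95 95 94 95]]
```

Request:
{"fn": "servo_tool", "kwargs": {"motion": [[[0.7,0,0,0,0],[0.5,0,0,0,0],[0.5,0,0,0,0],[0.5,0,0,0,0],[0.5,0,0,0,0],[0.5,0,0,0.3,0],[0.5,0,0,0.7,0],[0.5,0,0,1,0],[0.5,0,0,0,0],[0.5,0.07,1,0,0],[0.5,0.07,1,0,0],[0.5,0.07,1,0,0],[0.5,0.07,1,0,0],[0.5,0.07,1,0,0],[0.5,0.07,1,0,0],[0.5,0.07,1,0,0],[0.5,0.07,1,0,0],[0.5,0.07,1,0,0],[0.5,0.07,1,0,0]]], "newtons": 25}}

```text
t: 22.25
eef_pos: [0.6388, 0.068, 0.0835]
tool_rot: [0.0, 0.995, 0.103, -0.0]
contact_force: [1.1, -0.2, -2.3]
gripper_width: 0.78
grasp_force: 29.3
```

```bash
python3 - <<'E'
from h import *
s=bot.get_obs();e=s['eef_pos'];print(e,s['q'].round(2)); shot('wrist','w14'); shot('top','top3')
cv2.imwrite('pics/w14t.png',np.hstack([load('w14')['im'][:,:,::-1][:, 120:640], cv2.resize(load('top3')['im'][110:230,250:330,::-1],(267,400))]))
D=load('w14');P=cloud(D)
print('disc',rimfit(D,e[2]+.062,.031,e,.004,.05))
F=np.array([.679,.1275]);a=np.array([.979,.204]);b=np.array([-.204,.979])
m=(P[...,2]>.006)&(P[...,2]<.018); Q=P[m][:,:2]-F; X=Q@a;Y=Q@b; k=(abs(X-.02)<.07)&(abs(Y)<.06); 
for y in range(-44,45,8):
    j=k&(abs(Y*1000-y)<4); print(y,j.sum(),(np.percentile(X[j],[2,98])*1000).round(1) if j.sum()>5 else '')
E
```

```text
[0.63883283 0.0680013  0.08352356] [ 0.07  0.6  -0.38  1.72  0.28  0.87 -1.79]
disc (array([0.6383, 0.0659]), np.int64(42), 72)
-44 843 [ 6.2 88.4]
-36 1352 [ 5.7 88.7]
-28 713 [ 4.9 87.9]
-20 750 [ 4.9 51.8]
-12 605 [ 4.9 42.5]
-4 530 [ 4.6 39.8]
4 464 [ 4.4 34.4]
12 457 [-48.8  31. ]
20 465 [-46.1  30.8]
28 462 [-42.4  31.1]
36 470 [-42.1  32.6]
44 243 [-43.9  35.4]
```

View pics/w14t.png

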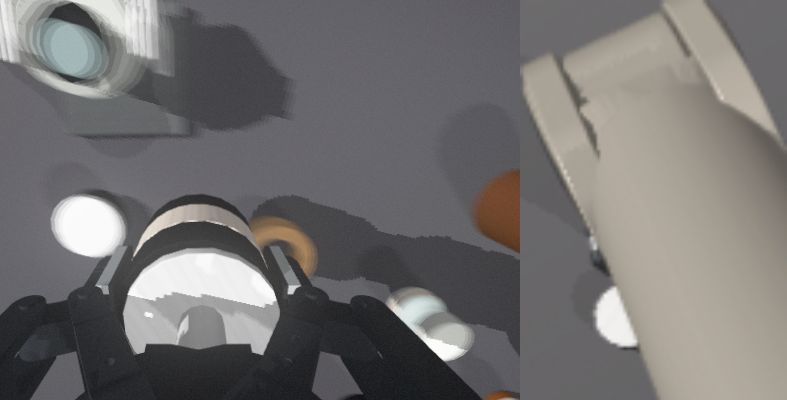

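The wrist view, slightly blurred by motion, shows the closed tin held level, the base plate's front edge near row 130, the lens at the top left and a squat tin at (88,222). I'll take a still shot and measure again.

```bash
cat > cam.py <<'E'
from h import *
F=np.array([.679,.1275]);yaw=np.radians(11.8)
a=np.array([np.cos(yaw),np.sin(yaw)]);b=np.array([-a[1],a[0]])
def edge(D):
    P=cloud(D); m=(P[...,2]>.006)&(P[...,2]<.018); Q=P[m][:,:2]-F; X=Q@a;Y=Q@b; k=(abs(X-.03)<.06)&(abs(Y)<.043); xs=[];ys=[]
    for y in range(-40,41,4):
        j=k&(abs(Y*1000-y)<2)
        if j.sum()>20: xs.append(np.percentile(X[j],2)*1000); ys.append(y)
    p=np.polyfit(ys,xs,1); print('edge X at lat 0 [mm], slope deg',p[1].round(2),np.degrees(np.arctan(-p[0])).round(2))
    j=(abs(X*1000-15)<10)&(abs(Y)<.07); print('lat range',np.percentile(Y[j],[1,99]).round(4))
def face(D,l):
    P=cloud(D); m=(np.hypot(P[...,0]-l[0],P[...,1]-l[1])<.022)&(P[...,2]>.078)&(P[...,2]<.125);Q=P[m]
    if len(Q)<50: return
    c=Q.mean(0); n=np.linalg.svd(Q-c)[2][2]; n*=np.sign(n[2]); print('face n',n.round(3),'elev',np.degrees(np.arcsin(n[2])).round(1),'yaw',np.degrees(np.arctan2(-n[1],-n[0])).round(1),len(Q),c.round(3))
E
python3 - <<'E'
from cam import *
s=bot.get_obs();e=s['eef_pos'];print(e); shot('wrist','w15'); D=load('w15')
print('disc',rimfit(D,e[2]+.062,.031,e,.004,.05))
edge(D); face(D,(.7253,.1375))
h=cv2.cvtColor(D['im'],cv2.COLOR_RGB2HSV); cv2.imwrite('pics/w15.png',D['im'][:,:,::-1])
P=cloud(D); d=D['im'][0:110,120:300].astype(int)
m=((h[:110,:,0]>75)&(h[:110,:,0]<105)&(h[:110,:,1]>25)&(h[:110,:,2]>90)); m[:,:120]=0;m[:,330:]=0
v,u=np.nonzero(m); print(len(u),u.mean(),v.mean(),u.min(),u.max(),v.min(),v.max()); print(onplane(D,[[ (u.min()+u.max())/2,(v.min()+v.max())/2]],.1), P[int(v.mean()),int(u.mean())])
E
```

```text
[0.63855724 0.07613242 0.08412183]
disc (array([0.638 , 0.0769]), np.int64(41), 72)
edge X at lat 0 [mm], slope deg 5.02 0.91
lat range [-0.044   0.0432]
face n [-0.621 -0.184  0.762] elev 49.6 yaw 16.5 7647 [0.729 0.136 0.097]
2336 223.0560787671233 54.48544520547945 193 253 27 81
[[0.72725629 0.13692367 0.1       ]] [0.7271405  0.13647726 0.10137253]
```

Request:
{"fn": "servo_tool", "kwargs": {"motion": [[[0.5,0.32,0.35,0,0],[0.5,0,0,-0.7,0],[0.5,0,0,-0.7,0],[0.5,0,0,-0.4,0],[0.5,0,0,-0.13,0],[0.5,0,0,0,0],[0.5,0,0,0,0]]]}}

```text
t: 23.1
eef_pos: [0.6529, 0.0803, 0.0073]
tool_rot: [-0.0, 0.995, 0.103, 0.001]
contact_force: [0.1, 0.0, -1.2]
gripper_width: 0.78
grasp_force: 29.4
```

```bash
python3 - <<'E'
from cam import *
s=bot.get_obs();e=s['eef_pos'];print(e,s['contact_force']); shot('wrist','w16'); D=load('w16')
d=rimfit(D,.069,.031,e,.004,.05)[0]; print('disc',d,'XY rel F',(d-F)@a,(d-F)@b)
edge(D)
E
```

```text
[0.65294011 0.0802519  0.0073235 ] [ 0.08323573  0.03237433 -1.22775674]
disc [0.6533 0.0811] XY rel F -0.03464550869663443 -0.04016389830620816
edge X at lat 0 [mm], slope deg -1.42 -12.0
lat range [-0.0441  0.0429]
```

Request:
{"fn": "servo_tool", "kwargs": {"motion": [[[0.5,-0.06,0.29,0,0],[0.5,0,0,0,0],[0.5,0.075,0.015,0,0],[0.5,0.075,0.015,0,0],[0.5,0.052,0.011,0.02,0],[0.5,0.052,0.011,0.03,0],[0.5,0.052,0.011,0.03,0],[0.5,0.052,0.011,0.03,0],[0.5,0,0,0,0]]], "newtons": 20}}

```text
t: 24.05
eef_pos: [0.6609, 0.094, 0.0093]
tool_rot: [0.001, 0.995, 0.103, -0.003]
contact_force: [-6.0, -1.2, -4.8]
gripper_width: 0.775
grasp_force: 28.9
```

```bash
cat >> cam.py <<'E'
def tilt(D,e,show=True):
    """axis of the held lid from its disc top plane (away from knob)"""
    P=cloud(D); d=P-e; X=d[...,:2]@a; Y=d[...,:2]@b
    m=(abs(Y)<.029)&(np.hypot(X,Y)<.05)&(d[...,2]>.035)&(d[...,2]<.105)
    Q=P[m]; rng=np.random.default_rng(0); best=None
    for _ in range(600):
        t=Q[rng.choice(len(Q),3,False)]; n=np.cross(t[1]-t[0],t[2]-t[0]); l=np.linalg.norm(n)
        if l<2e-5: continue
        n/=l; n*=np.sign(n[2])
        if n[2]<.6: continue
        k=abs((Q-t[0])@n)<.0012
        if best is None or k.sum()>best.sum(): best=k
    S=Q[best]; c=S.mean(0); n=np.linalg.svd(S-c)[2][2]; n*=np.sign(n[2])
    print('axis',n.round(3),'tilt',np.degrees(np.arccos(n[2])).round(1),'toward yaw',np.degrees(np.arctan2(n[1],n[0])).round(1),'n',best.sum(),'c-e',(c-e).round(4))
    return n,c
E
python3 - <<'E'
from cam import *
s=bot.get_obs();e=s['eef_pos'];print(e,s['contact_force'],s['torque'],s['gripper_width']); shot('wrist','w17'); D=load('w17'); tilt(D,e); tilt(load('w16'),np.array([.6529,.0803,.0073]))
E
```

```text
[0.66092124 0.09403608 0.00925229] [-6.02820145 -1.15059024 -4.77549428] [-3.29008523e-01  1.60459869e+00 -6.03381558e-04] 0.7748172499611401
axis [0.048 0.011 0.999] tilt 2.8 toward yaw 12.6 n 10840 c-e [0.0092 0.0024 0.0594]
axis [0.003 0.    1.   ] tilt 0.2 toward yaw 3.9 n 10756 c-e [0.0086 0.002  0.06  ]
```

Request:
{"fn": "servo_tool", "kwargs": {"motion": [[[0.5,0.06,0.013,0.02,0],[0.5,0.06,0.013,0.025,0],[0.5,0.06,0.013,0.025,0],[0.5,0.06,0.013,0.025,0],[0.5,0.06,0.013,0.025,0],[0.5,0.06,0.013,0.02,0],[0.5,0,0,0,0]]]}}

```text
t: 24.8
eef_pos: [0.6763, 0.0976, 0.0159]
tool_rot: [0.0, 0.995, 0.103, -0.002]
contact_force: [-6.7, -1.3, -0.6]
gripper_width: 0.776
grasp_force: 25.1
```

```bash
python3 - <<'E'
from cam import *
s=bot.get_obs();e=s['eef_pos'];print(e,s['contact_force'],s['torque'],s['gripper_width']); shot('wrist','w18'); D=load('w18'); tilt(D,e)
E
```

```text
[0.67630448 0.0976163  0.01588863] [-6.70576368 -1.31958875 -0.63509549] [-0.31674414  1.5324241   0.02122764] 0.7758382049169876
axis [0.329 0.061 0.942] tilt 19.6 toward yaw 10.5 n 11199 c-e [0.0099 0.0025 0.0562]
```

Request:
{"fn": "servo_tool", "kwargs": {"motion": [[[0.5,0.061,0.013,0.015,0],[0.5,0.061,0.013,0.015,0],[0.5,0.061,0.013,0.012,0],[0.5,0.061,0.013,0.01,0],[0.5,0,0,0,0]]]}}

```text
t: 25.35
eef_pos: [0.6882, 0.1004, 0.0185]
tool_rot: [-0.0, 0.995, 0.103, -0.0]
contact_force: [-3.8, -0.6, -0.3]
gripper_width: 0.778
grasp_force: 22.8
```

```bash
python3 - <<'E'
from cam import *
s=bot.get_obs();e=s['eef_pos'];print(e,s['contact_force'],s['gripper_width']); shot('wrist','w19'); D=load('w19'); tilt(D,e)
cv2.imwrite('pics/w19.png',D['im'][:,:,::-1])
P=cloud(D); Q=P[P[...,2]>.06]-np.r_[F+.005*a,0]; X=Q[:,:2]@a;Y=Q[:,:2]@b
k=(X>-.045)&(X<.1)&(abs(Y)<.06); 
for y in range(-48,48,8):
    j=k&(abs(Y*1000-y)<4); i=np.argsort(X[j])[:1]
    o=j&(X>.005); print(y,'min X of head',(X[o].min()*1000).round(1) if o.any() else '', Q[o][X[o].argmin(),2].round(3) if o.any() else '')
E
```

```text
[0.68817501 0.10038765 0.01846228] [-3.80278849 -0.59018722 -0.26888735] 0.7778442423586583
axis [0.52  0.097 0.848] tilt 32.0 toward yaw 10.6 n 11196 c-e [0.0083 0.0013 0.0548]
-48 min X of head 5.0 0.073
-40 min X of head 5.0 0.075
-32 min X of head 6.2 0.098
-24 min X of head 5.6 0.098
-16 min X of head 5.0 0.074
-8 min X of head 5.0 0.074
0 min X of head 5.0 0.074
8 min X of head 5.0 0.074
16 min X of head 5.1 0.091
24 min X of head 5.0 0.091
32 min X of head 9.7 0.121
40 min X of head 9.8 0.121
```

View pics/w19.png

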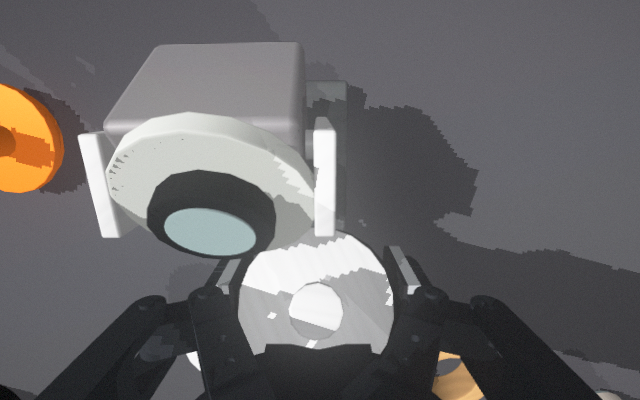

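The wrist view shows the tin leaning about 32°. The knob at (316,310) is clear of the camera head, and the lens barrel at (210,230) is not touching anything. About 3° more, then I lift away and tighten the grip.

Request:
{"fn": "servo_tool", "kwargs": {"motion": [[[0.5,0.031,0.006,0.002,0],[0.5,0.031,0.006,0.002,0],[0.5,0,0,0,0]]]}}

```text
t: 25.7
eef_pos: [0.6909, 0.101, 0.0188]
tool_rot: [-0.0, 0.995, 0.103, 0.0]
contact_force: [-4.0, -0.4, -1.7]
gripper_width: 0.781
grasp_force: 22.8
```

```bash
python3 - <<'E'
from cam import *
s=bot.get_obs();e=s['eef_pos'];print(e,s['contact_force'],s['gripper_width']); shot('wrist','w20'); D=load('w20'); tilt(D,e)
E
```

```text
[0.69092479 0.10099054 0.01875076] [-3.96149442 -0.41946835 -1.74173836] 0.7808269810641795
axis [0.558 0.099 0.824] tilt 34.5 toward yaw 10.0 n 10148 c-e [0.0074 0.0017 0.0548]
```

Request:
{"fn": "servo_tool", "kwargs": {"motion": [[[0.5,0,0,0,0],[0.5,0,0,0,0],[0.5,-0.3,-0.06,0,0],[0.5,-0.7,-0.14,0,0],[0.5,0,0,0.6,0],[0.5,0,0,1,0],[0.5,0,0,1,0],[0.5,0,0,1,0],[0.5,0,0,0.8,0],[0.5,0,0,0,0],[0.5,0,0,0,0]]], "newtons": 70}}

```text
t: 26.85
eef_pos: [0.6523, 0.0928, 0.196]
tool_rot: [0.0, 0.995, 0.103, 0.002]
contact_force: [0.3, -0.7, -3.6]
gripper_width: 0.765
grasp_force: 78.5
```

```bash
python3 - <<'E'
from cam import *
s=bot.get_obs();e=s['eef_pos'];print(e,s['q'].round(2),s['contact_force'],s['gripper_width']); shot('wrist','w21'); D=load('w21'); n,c=tilt(D,e)
# disc centre: circle fit in disc plane via points
P=cloud(D);Q=P.reshape(-1,3);k=(abs((Q-c)@n)<.0012)&(np.linalg.norm(Q-c,axis=1)<.05);Q=Q[k]-c
t=np.cross(n,[0,0,1.]);t/=np.linalg.norm(t);w=np.cross(n,t);U=np.c_[Q@t,Q@w]
H=cv2.convexHull(U.astype(np.float32))[:,0].astype(float)
f=lambda o:np.hypot(*(H-o).T)-.031
o=least_squares(f,[0,0],loss='cauchy',f_scale=.0007);print((abs(f(o.x))<.0015).sum(),len(H))
C=c+o.x[0]*t+o.x[1]*w; und=C-.065*n; print('disc top centre-e',(C-e).round(4),'underside-e',(und-e).round(4))
E
```

```text
[0.65228983 0.09275765 0.19604653] [ 0.06  0.5  -0.41  1.6   0.22  1.08 -1.78] [ 0.33311802 -0.74646738 -3.57344227] 0.7654546843421483
axis [0.535 0.104 0.838] tilt 33.0 toward yaw 11.0 n 12106 c-e [0.0086 0.0015 0.0539]
21 29
disc top centre-e [ 0.0043 -0.0002  0.0569] underside-e [-0.0305 -0.0069  0.0024]
```

Request:
{"fn": "servo_tool", "kwargs": {"motion": [[[0.5,-0.1,0.1,0.1,0.5],[0.5,-0.1,0.1,0.1,1],[0.5,-0.1,0.1,0,1],[0.5,-0.1,0.1,0,1],[0.5,-0.1,0.1,0,1],[0.5,-0.1,0.04,0,1],[0.5,-0.1,0,0,1],[0.5,-0.03,0,0,1],[0.5,0,0,0,1],[0.5,0,0,0,1],[0.5,0,0,0,1],[0.5,0,0,0,1],[0.5,0,0,0,1],[0.5,0,0,0,1],[0.5,0,0,0,1],[0.5,0,0,0,1],[0.5,0,0,0,1],[0.5,0,0,0,1],[0.5,0,0,0,1],[0.5,0,0,0,1]]]}}

```text
t: 28.9
eef_pos: [0.621, 0.114, 0.2008]
tool_rot: [-0.001, 0.291, 0.957, -0.0]
contact_force: [-0.6, -0.0, -2.0]
gripper_width: 0.765
grasp_force: 78.5
```

Request:
{"fn": "servo_tool", "kwargs": {"motion": [[[0.5,0,0,0,1],[0.5,0,0,0,1],[0.5,0,0,0,1],[0.5,0,0,0,1],[0.5,0,0,0,1],[0.5,0,0,0,1],[0.5,0,0,0,0.68],[0.5,0,0,0,0],[0.5,0,0,0,0],[0.5,0,0,0,0]]]}}

```text
t: 29.9
eef_pos: [0.6214, 0.1143, 0.2021]
tool_rot: [-0.0, -0.102, 0.995, 0.0]
contact_force: [0.4, -0.4, -1.2]
gripper_width: 0.767
grasp_force: 78.4
```

```bash
cat >> cam.py <<'E'
def under(D,e):
    n,c=tilt(D,e)
    P=cloud(D);Q=P.reshape(-1,3);k=(abs((Q-c)@n)<.0012)&(np.linalg.norm(Q-c,axis=1)<.05);Q=Q[k]-c
    t=np.cross(n,[0,0,1.]);t/=np.linalg.norm(t);w=np.cross(n,t);U=np.c_[Q@t,Q@w]
    H=cv2.convexHull(U.astype(np.float32))[:,0].astype(float); f=lambda o:np.hypot(*(H-o).T)-.031
    o=least_squares(f,[0,0],loss='cauchy',f_scale=.0007); C=c+o.x[0]*t+o.x[1]*w
    print('disc C',C.round(4),'inl',(abs(f(o.x))<.0015).sum(),len(H),'underside',(C-.065*n).round(4)); return n,C-.065*n
E
python3 - <<'E'
from cam import *
s=bot.get_obs();e=s['eef_pos'];print(e,s['tool_rot'].round(3),s['q'].round(2),s['contact_force'],s['joint_vel'].max()); shot('wrist','w22'); D=load('w22'); under(D,e)
shot('scene','scene2');shot('top','top4')
D=load('scene2');V=D['V'];print('scenecam',(-V[:3,:3].T@V[:3,3]).round(2))
x=np.hstack([cv2.resize(D['im'][170:270,310:420,::-1],(440,400)),cv2.resize(load('top4')['im'][120:220,230:330,::-1],(350,400))]);cv2.imwrite('pics/fin.png',x)
E
```

```text
[0.6213716  0.11426766 0.20211382] [-0.    -0.102  0.995  0.   ] [ 0.46  0.67 -1.1   1.63  0.62  1.24  1.  ] [ 0.38856029 -0.40054504 -1.22425885] 0.007152056936535428
axis [-0.538 -0.102  0.837] tilt 33.2 toward yaw -169.2 n 12204 c-e [-0.0066 -0.0017  0.0539]
disc C [0.6192 0.1133 0.259 ] inl 17 24 underside [0.6541 0.1199 0.2046]
scenecam [ 1.48 -0.54  0.98]
```

View pics/fin.png

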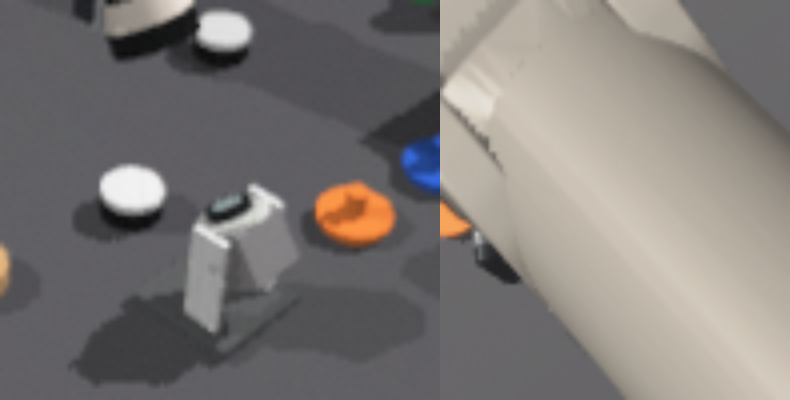

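```bash
python3 - <<'E'
from cam import *
D=load('scene2'); P=cloud(D)
# tin side points (body) in scene view: points near tin
u0=np.array([.6541,.1199,.2046]); n=np.array([-.538,-.102,.837])
Q=P.reshape(-1,3); q=Q-u0; al=q@n; r=np.linalg.norm(q-al[:,None]*n,axis=1)
k=(al>-.01)&(al<.075)&(r<.045); print(k.sum())
S=Q[k]; 
# cylinder side residual by height bands, and fit of axis point in lateral directions
L=np.cross([0,0,1.],n);L/=np.linalg.norm(L);M=np.cross(n,L)
for lo,hi in((0,.012),(.012,.03),(.03,.05),(.05,.06)):
    j=k&(al>lo)&(al<hi); U=np.c_[q[j]@L,q[j]@M]
    if len(U)<20: continue
    f=lambda c:np.hypot(*(U-c).T)-.033
    o=least_squares(f,[0,0],loss='cauchy',f_scale=.001); print(lo,len(U),'offset L,M',o.x.round(4),'med',np.median(abs(f(o.x))).round(4))
j=k&(r<.034); print('al min',np.percentile(al[k],[1,3,97,99]).round(4))
# camera head in scene view for the lens
h=cv2.cvtColor(D['im'],cv2.COLOR_RGB2HSV)
for f in('w19','w20','w18'):
    E=load(f);im=E['im'];h=cv2.cvtColor(im,cv2.COLOR_RGB2HSV)
    m=((h[...,0]>75)&(h[...,0]<105)&(h[...,1]>25)&(h[...,2]>90)).astype(np.uint8);m[270:]=0
    nn,Lb,St,C=cv2.connectedComponentsWithStats(m);i=1+St[1:,4].argmax();x,y,w,hh,_=St[i];print(f,St[i],C[i].round(1),onplane(E,[C[i]],.1).round(4),cloud(E)[int(C[i][1]),int(C[i][0])].round(4))
    PP=cloud(E)[Lb==i];PP=PP[np.isfinite(PP).all(1)];c=np.median(PP,0);PP=PP[np.linalg.norm(PP-c,axis=1)<.02];nv=np.linalg.svd(PP-PP.mean(0))[2][2];nv*=np.sign(nv[2]);print('lens glass n',nv.round(3),'elev',np.degrees(np.arcsin(nv[2])).round(1),'yaw',np.degrees(np.arctan2(-nv[1],-nv[0])).round(1),PP.mean(0).round(4))
E
```

```text
623
0 91 offset L,M [ 0.0022 -0.001 ] med 0.001
0.012 148 offset L,M [ 0.0026 -0.0005] med 0.0011
0.03 174 offset L,M [ 0.0029 -0.001 ] med 0.0012
0.05 86 offset L,M [ 0.0031 -0.0006] med 0.0015
al min [0.0016 0.0034 0.0702 0.0735]
w19 [ 164  208   92   48 3202] [208.7 231.8] [[0.7271 0.1382 0.1   ]] [0.7279 0.1381 0.1012]
lens glass n [-0.563 -0.122  0.818] elev 54.9 yaw 12.2 [0.7273 0.1379 0.1009]
w20 [ 166  218   91   46 2947] [210.2 240.6] [[0.727  0.1382 0.1   ]] [0.7285 0.1376 0.1023]
lens glass n [-0.564 -0.124  0.817] elev 54.8 yaw 12.4 [0.7273 0.1379 0.1009]
w18 [ 149  162  101   61 4571] [198.9 192.4] [[0.7273 0.1381 0.1   ]] [0.7277 0.138  0.101 ]
lens glass n [-0.568 -0.118  0.814] elev 54.5 yaw 11.8 [0.7274 0.1377 0.1011]
```

The crop shows the tin at the top (150,25), leaning with its base towards the lens, and the squat tin next to the camera undisturbed. The lens measures (0.727, 0.138, 0.100) with elevation 54.8° and yaw 12.1°. I'll trim the pose slightly.

Request:
{"fn": "servo_tool", "kwargs": {"motion": [[[0.5,0,0.075,0.05,0.17],[0.5,0,0,0,0],[0.5,0,0,0,0],[0.5,0,0,0,0],[0.5,0,0,0,0]]]}}

```text
t: 30.55
eef_pos: [0.6215, 0.1173, 0.2047]
tool_rot: [-0.0, -0.113, 0.994, -0.0]
contact_force: [0.2, -0.7, -1.7]
gripper_width: 0.765
grasp_force: 78.5
```

```bash
python3 - <<'E'
from cam import *
s=bot.get_obs();e=s['eef_pos'];print(e,s['tool_rot'].round(3),s['grasp_force']); shot('wrist','w23'); n,u=under(load('w23'),e)
l=np.array([.7272,.138,.1003]); y=np.radians(12.1); z=np.r_[-np.cos(y)*.5736,-np.sin(y)*.5736,.8192]
d=u-l; print('along',(d@z).round(4),'off',(d-d@z*z).round(4),np.linalg.norm(d-d@z*z).round(4),'angle',np.degrees(np.arccos(n@z)).round(2))
shot('scene','scene3'); P=cloud(load('scene3')); Q0=cloud(load('scene0'))
for nm,c,h in(('ntin',(.4333,-.159),.075),('sqA',(.6075,.1441),.026),('sqB',(.4753,.3369),.026),('jar',(.5767,-.16),.05),('bottle',(.471,-.324),.085),('tape',(.6075,-.009),.022),('block',(.43,-.0255),.03)):
    g=[]
    for A in(Q0,P):
        S=A[(np.hypot(A[...,0]-c[0],A[...,1]-c[1])<.045)&(A[...,2]>.008)&(A[...,2]<.12)]; g.append(np.r_[np.median(S,0),S[:,2].max()] if len(S) else None)
    print(nm,*(x.round(3) if x is not None else None for x in g))
E
```

```text
[0.6215271  0.11732792 0.20472873] [-0.    -0.113  0.994 -0.   ] 78.45384182408452
axis [-0.529 -0.112  0.841] tilt 32.8 toward yaw -168.0 n 11861 c-e [-0.0068 -0.0018  0.0538]
disc C [0.6193 0.1163 0.2615] inl 25 33 underside [0.6538 0.1236 0.2068]
along 0.1302 off [-0.0004  0.0012 -0.0001] 0.0013 angle 2.16
ntin [ 0.446 -0.167  0.047  0.073] [ 0.448 -0.169  0.058  0.098]
sqA [0.613 0.136 0.024 0.032] [0.613 0.136 0.024 0.03 ]
sqB [0.48  0.326 0.024 0.029] [0.481 0.328 0.024 0.031]
jar [ 0.588 -0.168  0.041  0.055] [ 0.587 -0.168  0.042  0.053]
bottle [ 0.482 -0.331  0.048  0.089] [ 0.481 -0.331  0.047  0.088]
tape [ 0.612 -0.014  0.019  0.026] [ 0.612 -0.016  0.02   0.029]
block [ 0.442 -0.034  0.028  0.034] [ 0.441 -0.034  0.028  0.034]
```

```bash
python3 -c "
from station import bot
print(bot.hand_in())"
```

```text
the job is handed in; nothing more can be done
None
```

Handed in at about 31 s: both tins are closed, and the wide one is held still with its lid on and its underside 130 mm from the lens, about 1 mm off the line of sight and 2° from square. To get that angle I tipped the tin in the grip by pushing its lower edge against the fixed camera base. The narrow tin stands closed on the table, and the six bystanders measured unmoved. No verdict came back.

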